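# Change over the burn-in fixture and clamp its hold-down bar

### The job

Change over the burn-in fixture: take every tested converter module out of its nests and lay it upright in the grey tray, and put every waiting module from the left of the bench into a nest of its own, flat on the nest's floor (any nest, either way round). Then swing the hold-down bar shut over them until it clicks home round the stud, and only after that turn the wing knob back (counter-clockwise) until its thread start clicks and the let-go knob has dropped, and then screw it forward until it is right down on the bar. Leave everything else on the bench where it is.

Things in the scene. Friction and masses are not known exactly. Their poses are not given: they have to be found in the camera images.
- new1_mid (a point): DC-DC converter module: a black potted block with a finned aluminium heat sink on top, 58 mm long (x) x 37 mm wide (y) x 26 mm tall (z), 80 to 170 g; the point is its centre, 13 mm above its underside. All modules look alike. This one is waiting to be tested: it starts lying upright on the bench at the left (+y) side. May be absent (None).
- new2_mid (a point): DC-DC converter module: a black potted block with a finned aluminium heat sink on top, 58 mm long (x) x 37 mm wide (y) x 26 mm tall (z), 80 to 170 g; the point is its centre, 13 mm above its underside. All modules look alike. This one is waiting to be tested: it starts lying upright on the bench at the left (+y) side. May be absent (None).
- new3_mid (a point): DC-DC converter module: a black potted block with a finned aluminium heat sink on top, 58 mm long (x) x 37 mm wide (y) x 26 mm tall (z), 80 to 170 g; the point is its centre, 13 mm above its underside. All modules look alike. This one is waiting to be tested: it starts lying upright on the bench at the left (+y) side. May be absent (None).
- tested1_mid (a point): DC-DC converter module: a black potted block with a finned aluminium heat sink on top, 58 mm long (x) x 37 mm wide (y) x 26 mm tall (z), 80 to 170 g; the point is its centre, 13 mm above its underside. All modules look alike. This one has been tested: it starts in nest 1 of the fixture, its length along the row. May be absent (None).
- tested2_mid (a point): DC-DC converter module: a black potted block with a finned aluminium heat sink on top, 58 mm long (x) x 37 mm wide (y) x 26 mm tall (z), 80 to 170 g; the point is its centre, 13 mm above its underside. All modules look alike. This one has been tested: it starts in nest 2 of the fixture, its length along the row. May be absent (None).
- tested3_mid (a point): DC-DC converter module: a black potted block with a finned aluminium heat sink on top, 58 mm long (x) x 37 mm wide (y) x 26 mm tall (z), 80 to 170 g; the point is its centre, 13 mm above its underside. All modules look alike. This one has been tested: it starts in nest 3 of the fixture, its length along the row. May be absent (None).
- nest1 (a point): Nest 1 of the burn-in fixture, nearest the bar's hinge. Point: centre of the nest's floor, the top of the 110 x 338 mm aluminium base plate, 12 mm above the bench. Axes: y along the row of nests towards the stud, x across it, z up. Nests are 72 mm apart along y. A module lies in a nest upright, its 58 mm length along y, either way round.
- nest2 (a point): Nest 2, the middle one: centre of its floor, 12 mm above the bench; axes as nest 1. Each nest is 62 mm (y) x 41 mm (x), with end walls and short stops at the four corners, all 10 mm high; between the stops the long sides are open over 46 mm for the fingers.
- nest3 (a point): Nest 3, nearest the stud: centre of its floor, 12 mm above the bench; axes as nest 1. A seated module's top is 38 mm above the bench, 3 mm below the shut bar.
- bar_hinge (a point): Hinge of the steel hold-down bar on a pillar at one end of the fixture: point on its upright axis at the bar's top face, 51 mm above the bench; axes as nest 1. The bar is 10 mm thick, 18 mm wide, 312 mm long; it ends in a 40 mm wide hook whose open slot goes round the stud, below the knob's washer.
- bar_handle (a point): The bar's handle: an upright black round post, 16 mm across, on the bar 140 mm from the hinge, standing 51 to 87 mm above the bench; point on its axis, 18 mm above the bar's top.
- bar (a joint): Angle of the bar, rad: 0 shut (along the nests' +y, over all nests), growing counter-clockwise from above as it opens towards the robot; starts at 1.4 to 1.85. Light friction, stays where left. From 0.09 to 0.02 rad its end runs over a spring ball (about 5 N at the handle), which clicks into a dimple at 0; the stop is just behind.
- stud_seat (a point): The fixed upright threaded stud at the other end of the fixture, 290 mm from the hinge: point on its axis at the height of the bar's top face, 51 mm above the bench. 20 mm across the thread; its plain top, 15 mm across, reaches 92 mm above the bench, through the knob.
- knob_grip (a point): The black wing knob, captive on the stud: 56 mm long (its x axis) x 26 mm wide (y: flat sides to grip) x 20 mm tall; point on the stud's axis half-way up the knob, 15 mm above the underside of the washer below it. With joint knob at 0 its x axis is the nests' x axis. Under 0.05 Nm turns it until it is down.
- knob (a joint): Knob angle, rad: grows clockwise from above (forward, down); right-hand thread, 6 mm a turn. Starts at 0.6 to 2.0, only resting on the first thread. Turned back, the thread starts part at about -0.3; turned to about -0.5 and let go it drops 5 to 6 mm by its weight (a grip holds it up). Then forward: engaged, the washer meets the bar at about 5.0, firm from 5.3.
- knob_rise (a joint): Height of the knob's washer above the top face of the bar, m: 0 screwed right down on the bar; 0.0085 to 0.0105 at the start; about 0.0052 after the drop (if turned back too little it stays near 0.0105).
- tray_floor (a point): The grey tray for tested modules at the right (-y) side: centre of its inner floor, 3 mm above the bench; the tray measures 130 mm along its x axis x 190 mm along y outside, rim 14 mm above the bench, walls 3 mm.
- screwdriver_mid (a point): Not part of the job, to be left alone: a screwdriver lying flat, 170 mm long, orange handle; point half-way along the tool, 12 mm up.
- reel_mid (a point): Not part of the job, to be left alone: a solder-wire reel standing on its flange, 60 mm across, 36 mm tall; point at its centre.
- flux_mid (a point): Not part of the job, to be left alone: a small white flux bottle with a black cap, 38 mm across, 95 mm tall, standing; point at its centre.
- partsbox_mid (a point): Not part of the job, to be left alone: a small flat clear parts box with a grey lid, 87 x 62 x 26 mm; point at its centre.
- multimeter_mid (a point): Not part of the job, to be left alone: a red and black hand-held multimeter lying on its back, 78 x 160 x 37 mm; point at its centre.
- cutters_mid (a point): Not part of the job, to be left alone: blue-handled side cutters lying flat, about 110 mm long, 12 mm thick; point near the middle.
- tipcleaner_mid (a point): Not part of the job, to be left alone: a round grey tip-cleaner tin with brass wool, 60 mm across, 34 mm tall; point at its centre.

How it is judged:
By the outcome, as a careful person would: the job done as asked, in the order asked, and still so for the second after the job is handed in, with the robot touching nothing.
Of new1, new2, new3 only 2 to 3 are there at a start; the rules pass over those that are not, and their reading is None.
Of tested1, tested2, tested3 only 1 to 2 are there at a start; the rules pass over those that are not, and their reading is None.
At some moment in a run one of new1, new2, new3 may be knocked a few centimetres aside while the robot is not near it.
Once in a run the grip may slacken for a moment while it holds something.
It also fails if it takes over 210 s, if anything falls off the work surface, if the arm or the gripper's body presses on something with over 40 N, if the wrist force passes 120 N, or if a joint passes its speed limit or range.

### The arm

A 6-joint arm with a two-finger parallel gripper is mounted at the origin on the work surface. World frame = base frame: x ahead of the robot, y to its left, z up, the work surface at z = 0. Lengths are in m, angles in rad, forces in N, time in s.
With the tool pointing down it reaches from about 0.275 to 0.875 m from the base axis. Payload 12.5 kg.
Tool frame: the origin (TCP) lies midway between the tips of the shut fingers; the grasp point (between the pads) lies 19 mm behind it; z points along the fingers, x is the direction in which the jaws open and shut, and the axes are right-handed (so a half turn about z gives the same grasp; the last joint's range is limited). The gripper opens to 85 mm and grips with 20 to 120 N. Pads are 22 mm wide; open, the fingers measure 114 mm over their backs; the gripper's body (76 mm by 85 mm) begins 54 mm behind the grasp point. The pads swing forward as they close: fully open they stand 13 mm farther back than shut.
Start: joints at [-1.264, 0.351, 1.652, -0, 1.139, -0.085], TCP at [0.21, -0.508, 0.231] pointing down, gripper open.
Joint ranges: [-2.75, 2.75], [-0.79, 2.1], [0.01, 2.65], [-1.57, 4.71], [0.07, 3.14], [-2.87, 2.87]. Speed limits (rad/s): [2.22, 2.22, 2.79, 3.14, 3.14, 3.14].

### API

Orientations are given as a unit quaternion [w, x, y, z].
In Python, from workcell import arm gives the robot as it stands.
- The arm moves only by the tool arm_command, never from a script. Its arguments are lists of equal length, an entry for each row: "linear": the shift along the tool's x, y, z in mm, a list of three; "yaw": the turn about the tool's z in rad; "claw": the finger opening in mm, from 0 to 85.4. A call has exactly 8 rows; each row is the pose to reach, as a shift and turn from the pose measured when the call began, along the tool's axes at that moment; what a row does not reach only later rows make up. A row lasts 1/8 s, in which the tool goes at most 62.5 mm and 10.7 degrees, less where a joint would pass 70% of its speed; a pose out of reach is approached as far as the arm can. A call with a gripper value outside its range is refused whole. The fingers move at their own pace and stop on an object; "grip_force" is the grip in N (left out, the last holds). Time passes only in rows, so rows that repeat a pose let the fingers close, or fill a call up. It gives the time, the measured TCP pose, the force and the opening at its end, in the units of the state.
- arm.state(): the state, without advancing time (a new reading comes with each control period).
- arm.camera(name): name is "scene" or "top"; returns a dict with "frame" (480x640x3 uint8, red, green, blue), "intrinsics" (3x3 intrinsics, pixels), "R" (3x3) and "t" (3): a world point X has camera coordinates R X + t. Camera axes: x right, y down, z forward; pixel columns grow to the right and rows downward; lengths in m; the calibration is good to about 2 mm. A picture is of the moment at which its call begins. There is no depth.
- arm.close_job(): hands the job in, once; it reports no verdict.
Trained networks look in the newest picture that a camera, given by its name, has taken for a name from the list of things; names that differ only in an ending like _2 or _b are one class to them, and where a whole thing is asked for, a point or a joint stands for the part that bears it (a point fixed in the world has none). Each returns a list of dicts, best first, with "score" (0 to 1); they miss things now and then, are a little off and sometimes report something else, mostly with a low value. They report only what shows in the picture. A call takes as long as a camera call.
- arm.boxes_of(camera, target): "position" ([x, y, z] in m, in world coordinates, good to about 4 mm: the middle of the surface that is visible of it).
- arm.silhouettes(camera, target): "region" (480x640 bool, what is visible of it).
- arm.landmark_of(camera, target): "position" ([x, y, z] in m, in world coordinates, good to about 4 mm: a listed point, or the origin of a listed thing).
The state is a dict: "clock": time; "joint_pos": joint angles; "qd": joint speeds; "joint_torque": joint torques, N m; "position": TCP position; "tool_rot": TCP orientation; "contact_force": force on the tool from outside, world axes, zero at the start; "ft_torque": the same for the moment, N m; "gripper_width": opening from 0.0 (shut) to 1.0 (fully open).
Only numpy, scipy, OpenCV 4.12 (cv2) and the standard library are available. Lean on these libraries where they do the work, as an engineer would, in place of code of your own. Each camera call takes 0.05 s, during which the arm holds its last target. There are 200 camera calls.

## Working session

There is one attempt and no reset: what is moved stays moved. The work goes in short steps, Python scripts to look and compute and a tool call to move; the robot and the scene stay as the last step left them, time stands still between calls to the robot, and variables do not carry over. Pictures are saved under pics/ and viewed, about 12 in all and at most 16, crops included, and the job is handed in when it is done.

Besides the shell and the picture viewer there is one more tool, called after ">>>" as a command line: name --pt "numbers of a row" for each row, then --argument value for the rest. arm_command: Moves the arm, as the interface text tells. Its arguments: {"type":"object","properties":{"linear":{"type":"array"},"yaw":{"type":"array"},"claw":{"type":"array"},"grip_force":{"type":"number"}},"required":["linear","yaw","claw"]}

```bash
ls; mkdir -p pics; cat > h.py <<'E'
import numpy as np, cv2
from workcell import arm
def snap(cam,name):
    c=arm.camera(cam); cv2.imwrite(f'pics/{name}.png',cv2.cvtColor(c['frame'],cv2.COLOR_RGB2BGR)); return c
def proj(c,X):
    p=c['R']@np.array(X)+np.array(c['t']).ravel(); p=c['intrinsics']@p; return p[:2]/p[2]
def ray(c,uv,z):
    K=np.array(c['intrinsics']);R=np.array(c['R']);t=np.array(c['t']).ravel()
    d=R.T@np.linalg.inv(K)@np.array([uv[0],uv[1],1.]);o=-R.T@t
    return o+d*(z-o[2])/d[2]
E
python3 - <<'E'
from h import *
s=arm.state();print({k:np.round(v,3) for k,v in s.items()})
for cam in('top','scene'):
    c=snap(cam,cam+'0');print(cam,np.round(-np.array(c['R']).T@np.ravel(c['t']),3))
    for n in 'new1_mid tested1_mid nest1 nest2 nest3 bar_hinge bar_handle stud_seat knob_grip tray_floor'.split():
        print(n,[(np.round(d['position'],3).tolist(),round(d['score'],2)) for d in arm.landmark_of(cam,n)])
E
```

```text
pics
{'clock': np.float64(0.0), 'joint_pos': array([-1.264,  0.351,  1.652, -0.   ,  1.139, -0.085]), 'qd': array([ 0.001, -0.001, -0.002, -0.001, -0.001, -0.001]), 'joint_torque': array([ 4.000e-03, -5.061e+01, -2.914e+01,  0.000e+00,  4.000e-03,
        0.000e+00]), 'position': array([ 0.21 , -0.508,  0.231]), 'tool_rot': array([-0.   ,  0.831, -0.556, -0.   ]), 'contact_force': array([-0.404, -0.516,  0.158]), 'ft_torque': array([ 0.019, -0.007, -0.019]), 'gripper_width': np.float64(1.002)}
top [0.413 0.03  1.066]
new1_mid [([0.61, 0.341, 0.013], 0.81)]
tested1_mid []
nest1 [([0.606, -0.079, 0.009], 0.9), ([0.594, 0.069, 0.011], 0.89), ([0.599, -0.006, 0.008], 0.71), ([0.426, 0.456, 0.013], 0.27), ([0.6, -0.004, 0.024], 0.24)]
nest2 [([0.606, -0.079, 0.009], 0.9), ([0.594, 0.069, 0.011], 0.89), ([0.599, -0.006, 0.008], 0.71), ([0.426, 0.456, 0.013], 0.27), ([0.6, -0.004, 0.024], 0.24)]
nest3 [([0.606, -0.079, 0.009], 0.9), ([0.594, 0.069, 0.011], 0.89), ([0.599, -0.006, 0.008], 0.71), ([0.426, 0.456, 0.013], 0.27), ([0.6, -0.004, 0.024], 0.24)]
bar_hinge [([0.776, -0.044, 0.016], 
[... 355 characters left out ...]
1 [([0.598, -0.078, 0.012], 0.81), ([0.595, 0.067, 0.012], 0.79), ([0.593, -0.004, 0.014], 0.66)]
nest2 [([0.598, -0.078, 0.012], 0.81), ([0.595, 0.067, 0.012], 0.79), ([0.593, -0.004, 0.014], 0.66)]
nest3 [([0.598, -0.078, 0.012], 0.81), ([0.595, 0.067, 0.012], 0.79), ([0.593, -0.004, 0.014], 0.66)]
bar_hinge [([0.606, -0.13, 0.049], 0.62), ([0.596, 0.066, 0.014], 0.25), ([0.461, -0.118, 0.068], 0.17)]
bar_handle [([0.464, -0.116, 0.069], 0.7)]
stud_seat [([0.392, 0.04, 0.014], 0.74), ([0.741, 0.209, 0.018], 0.58), ([0.595, 0.157, 0.052], 0.56)]
knob_grip [([0.594, 0.157, 0.076], 0.53), ([0.601, -0.008, 0.024], 0.18)]
tray_floor [([0.547, -0.321, 0.003], 0.82), ([0.392, 0.04, 0.016], 0.44)]
```

View pics/top0.png

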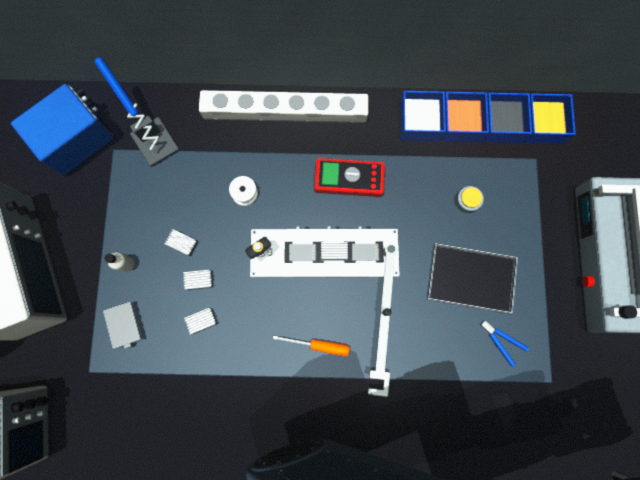

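View pics/scene0.png

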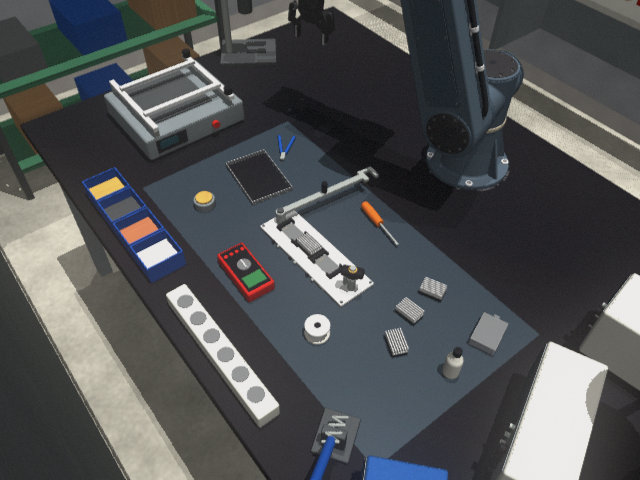

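The top view shows three new modules at about (181,242), (198,280) and (200,320). One tested module is in the middle nest (333,251), and the outer nests are empty. The bar is open from the hinge (391,248) to the hook (379,385), with its handle at (387,312). The knob is at (259,246) and the tray at (473,278).

```bash
cat >> h.py <<'E'
from scipy.optimize import minimize
def boxmask(c,x,y,a,L,W,z0,z1):
    P=[]
    for sx in(-1,1):
        for sy in(-1,1):
            for z in(z0,z1):
                P.append(proj(c,[x+np.cos(a)*sx*L/2-np.sin(a)*sy*W/2,y+np.sin(a)*sx*L/2+np.cos(a)*sy*W/2,z]))
    m=np.zeros((480*4,640*4),np.uint8); cv2.fillConvexPoly(m,cv2.convexHull((np.array(P)*4+1.5).round().astype(np.int32)),1)
    return cv2.resize(m.astype(np.float32),(640,480),interpolation=cv2.INTER_AREA)
def fitbox(obs,x,y,L=.058,W=.037,z0=0,z1=.026,a0s=None):
    def cost(p):
        s=0
        for c,r in obs:
            m=boxmask(c,*p,L,W,z0,z1); s+=1-np.minimum(m,r).sum()/np.maximum(m,r).sum()
        return s/len(obs)
    best=None
    for a in (np.arange(8)*np.pi/8 if a0s is None else a0s):
        r=minimize(cost,[x,y,a],method='Nelder-Mead',options=dict(initial_simplex=[[x,y,a],[x+.008,y,a],[x,y+.008,a],[x,y,a+.2]],xatol=2e-4,fatol=1e-4,maxiter=100))
        if best is None or r.fun<best.fun: best=r
    return best.x,best.fun
def modules(cams=('top','scene'),z0=0,targets=('new1','tested1')):
    """all modules: list of (x,y,yaw,cost)"""
    D=[]
    for cam in cams:
        c=arm.camera(cam)
        for n in targets:
          for d in arm.silhouettes(cam,n):
            if d['score']<.2: continue
            r=d['region']; v,u=np.nonzero(r)
            if len(u)<60: continue
            D.append((cam,c,r.astype(np.float32),ray(c,(u.mean(),v.mean()),.015),d['score'],n,len(u)))
    G=[]
    for d in D:
        for g in G:
            if np.linalg.norm(g[0][3][:2]-d[3][:2])<.022:
                if all(e[0]!=d[0] for e in g): g.append(d)
                break
        else: G.append([d])
    for g in G:
        p=np.mean([d[3] for d in g],0); z=z0 if not(abs(p[0]-.598)<.06 and -.12<p[1]<.1) else .012
        x,f=fitbox([(d[1],d[2]) for d in g],p[0],p[1],z0=z,z1=z+.026)
        print([(d[0],d[5],round(d[4],2),d[6]) for d in g],np.round(x,4),round(f,3))
E
python3 - <<'E'
from h import *
modules()
c=arm.camera('top'); f=c['frame']
for n in('nest1','bar_handle','knob_grip','tray_floor','tested2_mid'):
    print(n,[(d['score'],int(d['region'].sum()),d['region'].any(0).nonzero()[0][[0,-1]],d['region'].any(1).nonzero()[0][[0,-1]]) for d in arm.silhouettes('top',n)])
g=cv2.cvtColor(f,cv2.COLOR_RGB2BGR)
cv2.imwrite('pics/crop1.png',cv2.resize(g[215:400,230:410],None,fx=3.2,fy=3.2,interpolation=cv2.INTER_CUBIC))
E
```

```text
Traceback (most recent call last):
  File "h.py", line 37, in modules
    for d in arm.silhouettes(cam,n):
             ~~~~~~~~~~~~~~~^^^^^^^
ValueError: it knows: bar, bar_handle, bar_hinge, cutters_mid, flux_mid, knob, knob_grip, knob_rise, multimeter_mid, nest, new1_mid, new2_mid, new3_mid, partsbox_mid, reel_mid, screwdriver_mid, stud_seat, tested1
```

```bash
sed -i "s/targets=('new1','tested1')/targets=('new1_mid','new2_mid','new3_mid','tested1_mid','tested2_mid','tested3_mid')/" h.py
python3 - <<'E'
from h import *
modules()
c=arm.camera('top'); f=c['frame']
for n in('bar','bar_handle','knob_grip','tray_floor'):
    print(n,[(d['score'],int(d['region'].sum()),d['region'].any(0).nonzero()[0][[0,-1]],d['region'].any(1).nonzero()[0][[0,-1]]) for d in arm.silhouettes('top',n)])
g=cv2.cvtColor(f,cv2.COLOR_RGB2BGR)
cv2.imwrite('pics/crop1.png',cv2.resize(g[215:400,230:410],None,fx=3.2,fy=3.2,interpolation=cv2.INTER_CUBIC))
E
```

```text
[('top', 'new1_mid', 0.58, 440), ('scene', 'new1_mid', 0.94, 521)] [0.6116 0.3441 1.1681] 0.151
[('top', 'new1_mid', 0.46, 2367), ('scene', 'tested1_mid', 0.5, 1859)] [ 0.7816 -0.0255  1.9347] 0.774
[('top', 'new2_mid', 0.69, 497), ('scene', 'new2_mid', 0.69, 413)] [0.5294 0.2998 1.6945] 0.16
[('top', 'new2_mid', 0.53, 484)] [ 0.4061 -0.3814  0.9658] 0.62
[('top', 'new3_mid', 0.62, 469), ('scene', 'new3_mid', 0.57, 403)] [0.4375 0.2885 1.9923] 0.157
[('top', 'tested2_mid', 0.98, 466), ('scene', 'tested2_mid', 0.91, 361)] [ 0.6008 -0.005   1.5914] 0.142
[('top', 'tested2_mid', 0.7, 415)] [0.568  0.4836 1.2236] 0.193
[('top', 'tested3_mid', 0.26, 332)] [0.6086 0.1667 1.8986] 0.32
[('scene', 'tested1_mid', 0.44, 976)] [0.4246 0.4583 3.0153] 0.463
[('scene', 'tested1_mid', 0.38, 840)] [ 0.4119 -0.1441  2.3471] 0.777
[('scene', 'tested3_mid', 0.29, 4699)] [0.6155 0.1466 2.003 ] 0.899
bar [(0.81, 1541, array([368, 394]), array([244, 395]))]
bar_handle [(0.62, 1544, array([368, 396]), array([242, 395]))]
knob_grip [(0.61, 327, array([246, 271]), array([236, 258]))]
tray_floor [(0.59, 4870, array([427, 516]), array([243, 312]))]
```

View pics/crop1.png

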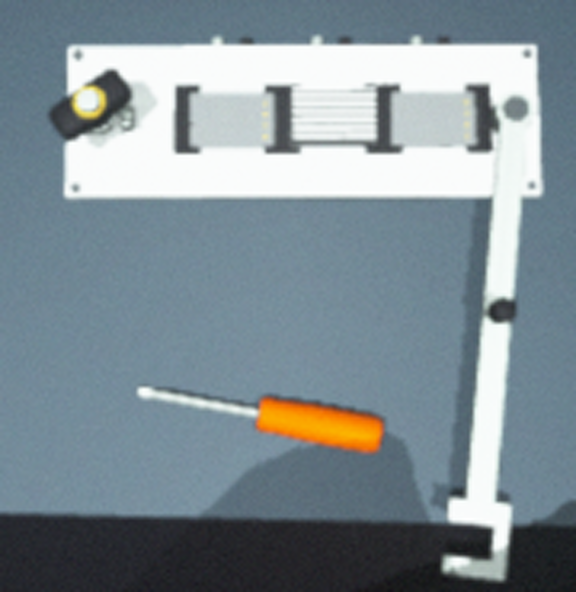

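Crop: the plate corners are at crop pixels (68,44), (538,44), (541,195) and (65,196), and the pivot is at (515,108). The only tested module is in nest 2. The knob's wings lie diagonally around (90,102).

```bash
cat >> h.py <<'E'
def psi_of(s):
    w,a,b,d=s['tool_rot']; return 2*np.arctan2(b,a)
def plan(wps,start=None):
    """wps: (x,y,z,toolx angle psi mod pi). prints shift in tool mm and yaw per leg, chained"""
    s=arm.state(); p=np.array(s['position']);ps=psi_of(s);q6=s['joint_pos'][5]
    if start is not None: p=np.array(start[:3]);q6=np.arctan2(p[1],p[0])-start[3];ps=start[3]
    for x,y,z,t in wps:
        q1=np.arctan2(y,x);c=[t+k*np.pi for k in range(-4,5)]
        c=[k for k in c if abs(q1-k)<2.7]; t=min(c,key=lambda k:abs(q1-k-q6))
        d=np.array([x,y,z])-p; c_,s_=np.cos(ps),np.sin(ps)
        print('lin',np.round([1e3*(d[0]*c_+d[1]*s_),1e3*(d[0]*s_-d[1]*c_),-1e3*d[2]],1),'yaw',round(-(t-ps),3),'| q6',round(q1-t,2),'psi',round(t,3))
        p=np.array([x,y,z]);ps=t;q6=q1-t
E
python3 - <<'E'
from h import *
c=arm.camera('top');f=c['frame'].astype(np.float32)
pts=[(np.array(p)+.5)/3.2-.5+[230,215] for p in [(68,44),(538,44),(541,195),(65,196)]]
W=np.array([ray(c,p,.012)[:2] for p in pts]);print(W.round(4),W.mean(0).round(4))
print('edges',[np.linalg.norm(W[i]-W[i-1]).round(4) for i in range(4)],'row dir',np.degrees(np.arctan2(*((W[0]+W[3]-W[1]-W[2])/2)[::-1])))
print('pivot',ray(c,(515.5/3.2-.5+230,108.5/3.2-.5+215),.051).round(4))
for z,n,p in((.092,'stud top',(89,101)),(.069,'handle mid',(502,309)),(.086,'knob',(90,103)),(.022,'w3o',(182,119)),(.022,'w23',(277,119)),(.022,'w12',(390,119)),(.022,'w1o',(484,119)) ):
    print(n,ray(c,((p[0]+.5)/3.2-.5+230,(p[1]+.5)/3.2-.5+215),z).round(4))
for cam in('top','scene'):
  if cam=='scene': c=arm.camera(cam)
  for n in('tray_floor',):
    r=arm.silhouettes(cam,n)[0]['region'].astype(np.float32)
    print(n,cam,fitbox([(c,r)],.547,-.323,L=.13,W=.19,z0=0,z1=.014,a0s=[0,.2,-.2]))
  r=arm.silhouettes(cam,'knob_grip')[0]['region'].astype(np.float32)
  print('knob',cam,fitbox([(c,r)],.595,.158,L=.056,W=.026,z0=.066,z1=.086))
E
```

```text
[[ 0.6514  0.1859]
 [ 0.6591 -0.1542]
 [ 0.549  -0.1552]
 [ 0.5409  0.1827]] [0.6001 0.0148]
edges [np.float64(0.1106), np.float64(0.3402), np.float64(0.11), np.float64(0.338)] row dir 91.33438448124832
pivot [ 0.6042 -0.131   0.051 ]
stud top [0.5949 0.1583 0.092 ]
handle mid [ 0.4651 -0.1185  0.069 ]
knob [0.5946 0.1584 0.086 ]
w3o [0.5964 0.1009 0.022 ]
w23 [0.5979 0.0335 0.022 ]
w12 [ 0.5997 -0.0467  0.022 ]
w1o [ 0.6012 -0.1135  0.022 ]
tray_floor top (array([ 0.54925373, -0.32252413, -0.14792098]), np.float64(0.017403721809387207))
knob top (array([0.59471086, 0.15884477, 2.21004671]), np.float64(0.21482223272323608))
tray_floor scene (array([ 0.54339473, -0.32538617, -0.16194558]), np.float64(0.03502601385116577))
knob scene (array([0.59232374, 0.15947212, 2.28214703]), np.float64(0.2859605550765991))
```

```bash
python3 - <<'E'
from h import *
plan([(.600,-.0055,.12,.026),(.600,-.0055,.014,.026),(.600,-.0055,.15,.026),(.546,-.324,.15,-.155),(.546,-.324,.008,-.155),(.546,-.324,.15,-.155)])
E
```

```text
lin [-315.8 -552.4  111.3] yaw -1.205 | q6 -0.04 psi 0.026
lin [  0.   0. 106.] yaw -0.0 | q6 -0.04 psi 0.026
lin [   0.    0. -136.] yaw -0.0 | q6 -0.04 psi 0.026
lin [-62.3 317.   -0. ] yaw 0.181 | q6 -0.38 psi -0.155
lin [  0.  -0. 142.] yaw -0.0 | q6 -0.38 psi -0.155
lin [   0.   -0. -142.] yaw -0.0 | q6 -0.38 psi -0.155
```

>>> arm_command --pt "-40 -70 0" --pt "-80 -140 10" --pt "-120 -210 20" --pt "-160 -280 30" --pt "-200 -350 40" --pt "-240 -420 50" --pt "-280 -490 60" --pt "-316 -552 70" --yaw '[-0.15,-0.3,-0.45,-0.6,-0.75,-0.9,-1.05,-1.205]' --claw '[54,54,54,54,54,54,54,54]' --grip_force 40

```text
clock: 3.4
position: [0.5157, -0.1139, 0.1793]
tool_rot: [0.0, 1.0, 0.016, 0.0]
contact_force: [0.7, -1.1, 0.0]
gripper_width: 0.634
```

>>> arm_command --pt "0 0 0" --pt "0 0 0" --pt "0 0 0" --pt "0 0 0" --pt "0 0 0" --pt "0 0 0" --pt "0 0 0" --pt "0 0 0" --yaw '[0,0,0,0,0,0,0,0]' --claw '[54,54,54,54,54,54,54,54]'

```text
clock: 4.4
position: [0.5157, -0.1138, 0.1793]
tool_rot: [0.0, 1.0, 0.016, 0.0]
contact_force: [-0.8, -0.3, 0.9]
gripper_width: 0.632
```

```bash
python3 - <<'E'
from h import *
s=arm.state();print(s['position'].round(4),psi_of(s),s['gripper_width'],s['clock'])
plan([(.600,-.0055,.10,.026),(.600,-.0055,.014,.026)])
E
```

```text
[ 0.5157 -0.1138  0.1793] 0.031150536022180902 0.6324748360871114 4.4
lin [  87.6 -105.7   79.3] yaw 0.005 | q6 -0.04 psi 0.026
lin [ 0.  0. 86.] yaw -0.0 | q6 -0.04 psi 0.026
```

>>> arm_command --pt "30 -36 20" --pt "60 -72 45" --pt "88 -106 70" --pt "88 -106 80" --pt "88 -106 100" --pt "88 -106 125" --pt "88 -106 150" --pt "88 -106 165" --yaw '[0.005,0.005,0.005,0.005,0.005,0.005,0.005,0.005]' --claw '[54,54,54,54,54,54,54,54]'

```text
clock: 5.4
position: [0.5998, -0.0058, 0.0134]
tool_rot: [0.0, 1.0, 0.013, -0.0]
contact_force: [-0.1, -0.7, -0.2]
gripper_width: 0.639
```

>>> arm_command --pt "0 0 0" --pt "0 0 0" --pt "0 0 0" --pt "0 0 0" --pt "0 0 0" --pt "0 0 0" --pt "0 0 0" --pt "0 0 0" --yaw '[0,0,0,0,0,0,0,0]' --claw '[30,30,30,30,30,30,30,30]'

```text
clock: 6.4
position: [0.5999, -0.0058, 0.0134]
tool_rot: [0.0, 1.0, 0.013, -0.0]
contact_force: [-0.0, 0.1, -1.4]
gripper_width: 0.426
```

```bash
python3 - <<'E'
from h import *
s=arm.state();print(s['position'].round(4),psi_of(s),s['gripper_width'],s['clock'])
snap('scene','s1')
g=cv2.imread('pics/s1.png');cv2.imwrite('pics/s1c.png',cv2.resize(g[150:330,230:410],None,fx=3.2,fy=3.2,interpolation=cv2.INTER_CUBIC))
E
```

```text
[ 0.5999 -0.0058  0.0134] 0.02555652419748283 0.4260126659451864 6.4
```

View pics/s1c.png

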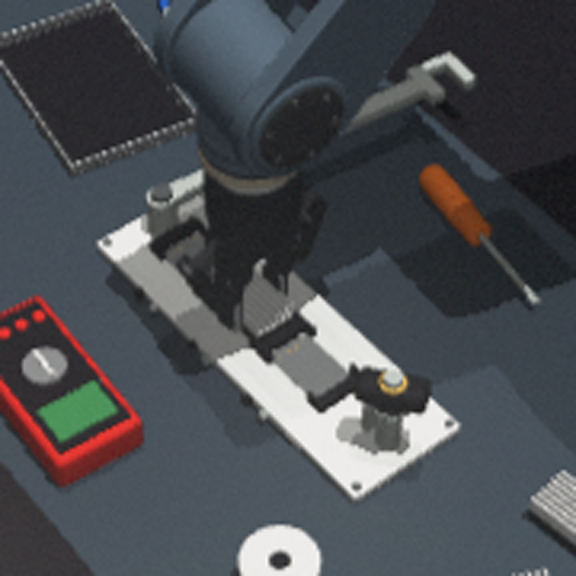

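The fingers straddle the module in nest 2 (crop 265,300), and the opening of 36 mm shows it is gripped. Next I lift it and carry it to the tray.

>>> arm_command --pt "0 0 -10" --pt "0 0 -30" --pt "0 0 -60" --pt "0 0 -90" --pt "0 0 -90" --pt "-12 50 -90" --pt "-24 100 -90" --pt "-36 150 -90" --yaw '[0,0,0,0,0,0.03,0.06,0.09]' --claw '[30,30,30,30,30,30,30,30]'

```text
clock: 7.45
position: [0.567, -0.1579, 0.1032]
tool_rot: [0.0, 0.999, -0.032, -0.0]
contact_force: [1.3, 0.6, -1.2]
gripper_width: 0.422
```

```bash
python3 - <<'E'
from h import *
s=arm.state();print(s['position'].round(4),psi_of(s),s['gripper_width'],s['clock'])
plan([(.546,-.324,.10,-.155),(.546,-.324,.006,-.155)])
E
```

```text
[ 0.567  -0.1579  0.1032] -0.06500500741609545 0.42198846843288196 7.45
lin [-10.2 167.1   3.2] yaw 0.09 | q6 -0.38 psi -0.155
lin [ 0. -0. 94.] yaw -0.0 | q6 -0.38 psi -0.155
```

>>> arm_command --pt "-3 50 0" --pt "-6 100 0" --pt "-10 150 0" --pt "-10 167 3" --pt "-10 167 30" --pt "-10 167 60" --pt "-10 167 85" --pt "-10 167 97" --yaw '[0.03,0.06,0.09,0.09,0.09,0.09,0.09,0.09]' --claw '[30,30,30,30,30,30,30,30]'

```text
clock: 8.45
position: [0.5456, -0.3228, 0.0046]
tool_rot: [-0.001, 0.997, -0.077, -0.001]
contact_force: [-0.2, -0.3, -0.8]
gripper_width: 0.424
```

>>> arm_command --pt "0 0 0" --pt "0 0 0" --pt "0 0 0" --pt "0 0 0" --pt "0 0 -20" --pt "0 0 -60" --pt "0 0 -100" --pt "0 0 -140" --yaw '[0,0,0,0,0,0,0,0]' --claw '[30,52,52,52,52,52,52,52]'

```text
clock: 9.45
position: [0.5461, -0.323, 0.1476]
tool_rot: [-0.0, 0.997, -0.077, -0.001]
contact_force: [0.7, -0.6, -0.3]
gripper_width: 0.61
```

```bash
python3 - <<'E'
from h import *
s=arm.state();print(s['position'].round(4),psi_of(s),s['gripper_width'],s['clock'])
modules()
E
```

```text
[ 0.5461 -0.323   0.1476] -0.15411218866322549 0.6096629122631414 9.45
[('top', 'new1_mid', 0.87, 473), ('scene', 'new1_mid', 0.76, 459)] [0.6135 0.3452 1.1119] 0.126
[('top', 'new2_mid', 0.95, 511), ('scene', 'new2_mid', 0.87, 468)] [0.5298 0.301  1.7101] 0.139
[('top', 'new2_mid', 0.73, 273)] [0.6064 0.1677 2.396 ] 0.424
[('top', 'new2_mid', 0.48, 582)] [ 0.7333 -0.3214  0.807 ] 0.225
[('top', 'new3_mid', 0.78, 495), ('scene', 'new3_mid', 0.79, 464)] [0.4374 0.288  2.0051] 0.134
[('top', 'tested2_mid', 0.85, 518), ('scene', 'tested2_mid', 0.85, 269)] [ 0.5482 -0.3224  1.4015] 0.19
[('scene', 'new1_mid', 0.21, 658)] [0.7351 0.2051 1.4044] 0.253
[('scene', 'new2_mid', 0.62, 165)] [ 0.4186 -0.3674  0.9448] 0.472
[('scene', 'tested1_mid', 0.75, 277)] [0.5598 0.1236 2.4552] 0.342
[('scene', 'tested2_mid', 0.44, 5314)] [0.6    0.0999 2.0999] 0.916
```

```bash
python3 - <<'E'
from h import *
plan([(.5296,.3005,.15,.13),(.5296,.3005,.002,.13)])
E
```

```text
lin [-111.8 -613.5   -5.7] yaw -0.284 | q6 0.39 psi 0.13
lin [  0.   0. 148.] yaw -0.0 | q6 0.39 psi 0.13
```

>>> arm_command --pt "-10 -58 0" --pt "-21 -117 0" --pt "-32 -176 0" --pt "-43 -235 -5" --pt "-54 -294 -5" --pt "-65 -353 -5" --pt "-76 -412 -5" --pt "-87 -471 -5" --yaw '[-0.03,-0.07,-0.1,-0.14,-0.18,-0.22,-0.26,-0.284]' --claw '[54,54,54,54,54,54,54,54]'

```text
clock: 11.15
position: [0.5321, 0.1579, 0.1503]
tool_rot: [-0.001, 0.998, 0.065, -0.001]
contact_force: [0.2, -0.2, -0.5]
gripper_width: 0.631
```

```bash
python3 - <<'E'
from h import *
plan([(.5296,.3005,.15,.13),(.5296,.3005,.002,.13)])
E
```

```text
lin [  16.2 -141.7    0.3] yaw 0.001 | q6 0.39 psi 0.13
lin [  0.   0. 148.] yaw -0.0 | q6 0.39 psi 0.13
```

>>> arm_command --pt "6 -55 0" --pt "12 -110 20" --pt "16 -142 50" --pt "16 -142 80" --pt "16 -142 105" --pt "16 -142 130" --pt "16 -142 146" --pt "16 -142 148" --yaw '[0,0,0,0,0,0,0,0]' --claw '[54,54,54,54,54,54,54,54]'

```text
clock: 12.15
position: [0.5287, 0.3008, 0.0018]
tool_rot: [-0.001, 0.998, 0.065, -0.002]
contact_force: [-0.2, -0.1, 0.5]
gripper_width: 0.635
```

>>> arm_command --pt "0 0 0" --pt "0 0 0" --pt "0 0 0" --pt "0 0 0" --pt "0 0 0" --pt "0 0 -20" --pt "0 0 -80" --pt "0 0 -140" --yaw '[0,0,0,0,0,0,0,0]' --claw '[30,30,30,30,30,30,30,30]'

```text
clock: 13.15
position: [0.5289, 0.3005, 0.1444]
tool_rot: [-0.001, 0.998, 0.065, -0.002]
contact_force: [0.7, 0.6, -2.2]
gripper_width: 0.426
```

```bash
python3 - <<'E'
from h import *
s=arm.state();print(s['position'].round(4),psi_of(s),s['gripper_width'],s['clock'])
plan([(.600,-.0055,.15,.026),(.600,-.0055,.016,.026)])
E
```

```text
[0.5289 0.3005 0.1444] 0.13071768910486267 0.4260988829453681 13.15
lin [ 30.6 312.6  -5.6] yaw 0.105 | q6 -0.04 psi 0.026
lin [  0.   0. 134.] yaw -0.0 | q6 -0.04 psi 0.026
```

>>> arm_command --pt "6 60 -5" --pt "12 120 -5" --pt "18 180 -5" --pt "24 240 -5" --pt "29 295 -5" --pt "31 313 10" --pt "31 313 50" --pt "31 313 95" --yaw '[0.02,0.04,0.06,0.08,0.105,0.105,0.105,0.105]' --claw '[30,30,30,30,30,30,30,30]'

```text
clock: 14.15
position: [0.6002, -0.0054, 0.0484]
tool_rot: [-0.001, 1.0, 0.013, -0.001]
contact_force: [-0.7, -0.1, -1.5]
gripper_width: 0.42
```

```bash
python3 - <<'E'
from h import *
s=arm.state();print(s['position'].round(4),psi_of(s),s['gripper_width'],s['clock'])
plan([(.600,-.0055,.03,.026),(.600,-.0055,.014,.026)])
for cam in('top','scene'):
    c=snap(cam,'n2'+cam)
    for n in('new2_mid','tested2_mid'):
      print(cam,n,[(np.round(d['position'],4).tolist(),round(d['score'],2)) for d in arm.landmark_of(cam,n)])
a=cv2.imread('pics/n2scene.png')[190:310,250:380];b=cv2.imread('pics/n2top.png')[200:300,240:410]
cv2.imwrite('pics/n2.png',np.hstack([cv2.resize(a,(432,400),interpolation=cv2.INTER_CUBIC)]))
E
```

```text
[ 0.6002 -0.0054  0.0484] 0.02594849203206535 0.4200997648495026 14.15
lin [-0.2  0.1 18.4] yaw -0.0 | q6 -0.04 psi 0.026
lin [ 0.  0. 16.] yaw -0.0 | q6 -0.04 psi 0.026
top new2_mid []
top tested2_mid [([0.5462, -0.3209, 0.0133], 0.68)]
scene new2_mid [([0.6, -0.0061, 0.0608], 0.64), ([0.5981, 0.1563, 0.0508], 0.45)]
scene tested2_mid [([0.5486, -0.3239, 0.0165], 0.82)]
```

View pics/n2.png

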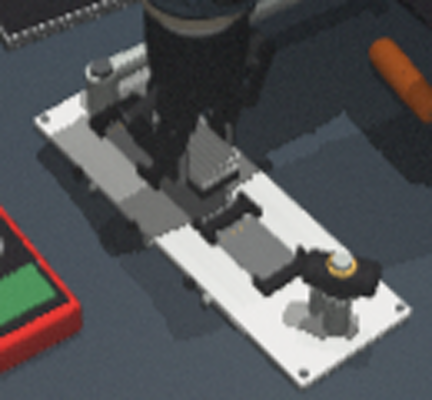

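The module hangs level over nest 2 (crop 213,155), and its landmark (.600,-.006) agrees with the nest position. I lower it gently and watch the force.

>>> arm_command --pt "0 0 8" --pt "0 0 16" --pt "0 0 21" --pt "0 0 25" --pt "0 0 28" --pt "0 0 31" --pt "0 0 33" --pt "0 0 33.5" --yaw '[0,0,0,0,0,0,0,0]' --claw '[30,30,30,30,30,30,30,30]'

```text
clock: 15.45
position: [0.6017, -0.0054, 0.0222]
tool_rot: [-0.0, 1.0, 0.013, -0.0]
contact_force: [-26.6, 1.2, 59.6]
gripper_width: 0.42
```

```bash
python3 - <<'E'
from h import *
s=arm.state();print(s['position'].round(4),s['contact_force'].round(1),s['ft_torque'].round(2))
E
```

```text
[ 0.6017 -0.0054  0.0222] [-26.6   1.2  59.6] [ 0.13  3.51 -0.03]
```

>>> arm_command --pt "0 0 -3" --pt "0 0 -6" --pt "0 0 -8" --pt "0 0 -8" --pt "0 0 -8" --pt "0 0 -8" --pt "0 0 -8" --pt "0 0 -8" --yaw '[0,0,0,0,0,0,0,0]' --claw '[30,30,30,30,30,30,30,30]'

```text
clock: 16.45
position: [0.6017, -0.0054, 0.0301]
tool_rot: [-0.0, 1.0, 0.013, -0.0]
contact_force: [-0.2, 0.7, -1.7]
gripper_width: 0.423
```

```bash
python3 - <<'E'
from h import *
s=arm.state();print(s['position'].round(4),s['contact_force'].round(1),s['ft_torque'].round(2),s['gripper_width'])
c=snap('scene','n2b')
for n in('new2_mid',):
  for d in arm.landmark_of('scene',n): print(d)
c2=snap('top','n2bt')
cv2.imwrite('pics/n2c.png',np.hstack([cv2.resize(cv2.imread('pics/n2b.png')[215:285,290:360],(420,420),interpolation=cv2.INTER_CUBIC)]))
E
```

```text
[ 0.6017 -0.0054  0.0301] [-0.2  0.7 -1.7] [ 0.03 -0.01  0.04] 0.42341540177491593
{'position': [0.6056, -0.0068, 0.0419], 'score': 0.54}
```

View pics/n2c.png

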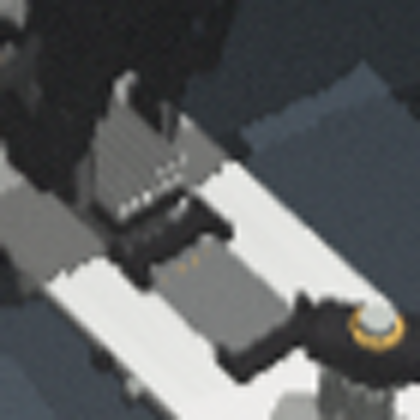

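>>> arm_command --pt "-3.2 0 0" --pt "-3.2 0 0" --pt "-3.2 0 4" --pt "-3.2 0 7" --pt "-3.2 0 9" --pt "-3.2 0 11" --pt "-3.2 0 12" --pt "-3.2 0 13" --yaw '[0,0,0,0,0,0,0,0]' --claw '[30,30,30,30,30,30,30,30]'

```text
clock: 17.6
position: [0.5985, -0.0055, 0.0171]
tool_rot: [-0.0, 1.0, 0.013, -0.0]
contact_force: [0.2, -0.5, -1.2]
gripper_width: 0.422
```

```bash
python3 - <<'E'
from h import *
s=arm.state();print(s['position'].round(4),s['contact_force'].round(1),s['ft_torque'].round(2),s['gripper_width'])
E
```

```text
[ 0.5985 -0.0055  0.0171] [ 0.2 -0.5 -1.2] [ 0.01 -0.   -0.01] 0.422310892356946
```

>>> arm_command --pt "0 0 1" --pt "0 0 2" --pt "0 0 3" --pt "0 0 3.3" --pt "0 0 3.3" --pt "0 0 3.3" --pt "0 0 3.3" --pt "0 0 3.3" --yaw '[0,0,0,0,0,0,0,0]' --claw '[30,30,30,30,30,30,30,30]'

```text
clock: 18.6
position: [0.5986, -0.0055, 0.0146]
tool_rot: [-0.0, 1.0, 0.013, 0.0]
contact_force: [-2.9, -1.0, 7.7]
gripper_width: 0.421
```

>>> arm_command --pt "0 0 0" --pt "0 0 0" --pt "0 0 0" --pt "0 0 0" --pt "0 0 -10" --pt "0 0 -50" --pt "0 0 -100" --pt "0 0 -140" --yaw '[0,0,0,0,0,0,0,0]' --claw '[54,54,54,54,54,54,54,54]'

```text
clock: 19.6
position: [0.5989, -0.0056, 0.1573]
tool_rot: [-0.0, 1.0, 0.013, 0.001]
contact_force: [0.5, -0.3, 1.0]
gripper_width: 0.63
```

```bash
python3 - <<'E'
from h import *
s=arm.state();print(s['position'].round(4),s['contact_force'].round(1),s['gripper_width'])
modules()
plan([(.613,.345,.15,1.13-np.pi/2)])
E
```

```text
[ 0.5989 -0.0056  0.1573] [ 0.5 -0.3  1. ] 0.6303850018900835
[('top', 'new1_mid', 0.72, 443), ('scene', 'new1_mid', 0.88, 460)] [0.613  0.3445 1.1319] 0.151
[('top', 'new2_mid', 0.69, 2283)] [ 0.6079  0.1594 -0.2383] 0.78
[('top', 'new3_mid', 0.86, 486), ('scene', 'new3_mid', 0.76, 443)] [ 0.4378  0.2888 -1.1396] 0.158
[('top', 'tested2_mid', 0.74, 500), ('scene', 'tested2_mid', 0.77, 244)] [ 0.5477 -0.3233  1.3644] 0.184
[('top', 'tested3_mid', 0.23, 109)] [ 0.505  -0.1292  2.2468] 0.81
[('scene', 'new1_mid', 0.39, 247)] [ 0.5584  0.1249 -0.7462] 0.403
[('scene', 'new2_mid', 0.69, 339)] [ 0.596  -0.0083  1.4952] 0.149
lin [  23.8 -350.1    4.2] yaw 0.467 | q6 0.95 psi -0.441
```

>>> arm_command --pt "4 -60 0" --pt "8 -120 0" --pt "12 -180 0" --pt "16 -240 4" --pt "20 -300 4" --pt "23 -350 10" --pt "23 -350 30" --pt "23 -350 50" --yaw '[0.08,0.16,0.24,0.32,0.4,0.462,0.462,0.462]' --claw '[54,54,54,54,54,54,54,54]'

```text
clock: 21.3
position: [0.6119, 0.3444, 0.103]
tool_rot: [0.0, 0.976, -0.216, -0.001]
contact_force: [-0.2, -0.4, -0.1]
gripper_width: 0.634
```

```bash
python3 - <<'E'
from h import *
modules(targets=('new1_mid','new3_mid'))
plan([(.612,.3445,.002,1.135-np.pi/2)])
E
```

```text
[('top', 'new1_mid', 0.71, 463)] [0.44   0.2852 1.974 ] 0.157
[('top', 'new1_mid', 0.65, 593)] [ 0.7344 -0.3202  0.8195] 0.231
[('top', 'new1_mid', 0.6, 347)] [0.6147 0.3433 1.0948] 0.295
[('scene', 'new1_mid', 0.53, 847)] [ 0.437  -0.1483  0.2293] 0.781
[('scene', 'new1_mid', 0.27, 262)] [ 0.5593  0.1251 -0.7483] 0.365
[('scene', 'new3_mid', 0.62, 169)] [0.4223 0.2946 1.0028] 0.621
lin [ -0.9   0.2 103.4] yaw -0.001 | q6 0.95 psi -0.436
```

>>> arm_command --pt "0 0 25" --pt "0 0 50" --pt "0 0 75" --pt "0 0 95" --pt "0 0 103" --pt "0 0 103" --pt "0 0 103" --pt "0 0 103" --yaw '[0,0,0,0,0,0,0,0]' --claw '[54,54,54,54,54,54,30,30]'

```text
clock: 22.6
position: [0.6136, 0.3448, 0.0037]
tool_rot: [-0.001, 0.976, -0.216, 0.001]
contact_force: [0.0, -1.0, 3.2]
gripper_width: 0.424
```

>>> arm_command --pt "0 0 0" --pt "0 0 0" --pt "0 0 0" --pt "0 0 0" --pt "0 0 0" --pt "0 0 -20" --pt "0 0 -80" --pt "0 0 -140" --yaw '[0,0,0,0,0,0,0,0]' --claw '[30,30,30,30,30,30,30,30]'

```text
clock: 23.6
position: [0.6132, 0.3444, 0.1465]
tool_rot: [-0.001, 0.976, -0.217, 0.001]
contact_force: [1.9, 0.4, -1.0]
gripper_width: 0.42
```

```bash
python3 - <<'E'
from h import *
s=arm.state();print(s['position'].round(4),s['contact_force'].round(1),s['gripper_width'])
plan([(.6003,-.0775,.15,.026),(.6003,-.0775,.03,.026)])
E
```

```text
[0.6132 0.3444 0.1465] [ 1.9  0.4 -1. ] 0.4199893229775428
lin [166.7 387.8  -3.5] yaw -0.462 | q6 -0.15 psi 0.026
lin [  0.   0. 120.] yaw -0.0 | q6 -0.15 psi 0.026
```

>>> arm_command --pt "22 52 -4" --pt "46 106 -4" --pt "70 160 -4" --pt "94 214 -4" --pt "118 268 -4" --pt "142 322 -4" --pt "160 370 -4" --pt "166.7 388 10" --yaw '[-0.06,-0.12,-0.18,-0.24,-0.3,-0.36,-0.42,-0.462]' --claw '[30,30,30,30,30,30,30,30]'

```text
clock: 24.6
position: [0.6008, -0.0806, 0.1377]
tool_rot: [-0.001, 1.0, 0.012, 0.003]
contact_force: [0.5, 0.3, -1.2]
gripper_width: 0.424
```

```bash
python3 - <<'E'
from h import *
s=arm.state();print(s['position'].round(4),s['contact_force'].round(1),s['gripper_width'])
plan([(.6003,-.0775,.030,.026)])
E
```

```text
[ 0.6008 -0.0806  0.1377] [ 0.5  0.3 -1.2] 0.424114827045854
lin [ -0.4  -3.1 107.7] yaw -0.001 | q6 -0.15 psi 0.026
```

>>> arm_command --pt "0 -3 25" --pt "0 -3 50" --pt "0 -3 75" --pt "0 -3 95" --pt "0 -3 103" --pt "0 -3 103" --pt "0 -3 103" --pt "0 -3 103" --yaw '[0,0,0,0,0,0,0,0]' --claw '[30,30,30,30,30,30,30,30]'

```text
clock: 25.6
position: [0.6018, -0.0776, 0.0354]
tool_rot: [-0.0, 1.0, 0.012, 0.004]
contact_force: [0.0, -0.2, -0.6]
gripper_width: 0.419
```

```bash
python3 - <<'E'
from h import *
s=arm.state();print(s['position'].round(4),s['contact_force'].round(1),s['gripper_width'])
plan([(.6003,-.0775,.0190,.026)])
c=arm.camera('scene')
print(arm.landmark_of('scene','new1_mid'))
E
```

```text
[ 0.6018 -0.0776  0.0354] [ 0.  -0.2 -0.6] 0.4194274888192786
lin [-1.5 -0.1 16.4] yaw -0.001 | q6 -0.15 psi 0.026
[{'position': [0.6036, -0.0788, 0.0447], 'score': 0.64}]
```

>>> arm_command --pt "-1.5 0 0" --pt "-1.5 0 2" --pt "-1.5 0 5" --pt "-1.5 0 7" --pt "-1.5 0 9" --pt "-1.5 0 11" --pt "-1.5 0 13" --pt "-1.5 0 15" --yaw '[0,0,0,0,0,0,0,0]' --claw '[30,30,30,30,30,30,30,30]'

```text
clock: 26.7
position: [0.6002, -0.0775, 0.02]
tool_rot: [-0.0, 1.0, 0.012, 0.004]
contact_force: [-0.5, -1.4, -0.8]
gripper_width: 0.424
```

>>> arm_command --pt "0 0 2" --pt "0 0 3.5" --pt "0 0 4.5" --pt "0 0 4.5" --pt "0 0 4.5" --pt "0 0 4.5" --pt "0 0 4.5" --pt "0 0 4.5" --yaw '[0,0,0,0,0,0,0,0]' --claw '[30,30,30,30,30,30,30,30]'

```text
clock: 27.7
position: [0.6003, -0.0776, 0.0157]
tool_rot: [-0.0, 1.0, 0.012, 0.004]
contact_force: [-2.3, 0.1, 5.4]
gripper_width: 0.426
```

>>> arm_command --pt "0 0 0" --pt "0 0 0" --pt "0 0 0" --pt "0 0 0" --pt "0 0 -10" --pt "0 0 -50" --pt "0 0 -100" --pt "0 0 -140" --yaw '[0,0,0,0,0,0,0,0]' --claw '[54,54,54,54,54,54,54,54]'

```text
clock: 28.7
position: [0.5995, -0.0777, 0.1585]
tool_rot: [-0.0, 1.0, 0.012, 0.004]
contact_force: [1.0, 0.7, -0.1]
gripper_width: 0.635
```

```bash
python3 - <<'E'
from h import *
modules(targets=('new1_mid','new2_mid','new3_mid'))
plan([(.437,.288,.15,1.995-np.pi/2)])
E
```

```text
[('top', 'new2_mid', 0.71, 343)] [0.6009 0.0074 1.5985] 0.277
[('top', 'new3_mid', 0.65, 1455)] [ 0.7913 -0.0042  2.0372] 0.664
[('top', 'new3_mid', 0.64, 512), ('scene', 'new3_mid', 0.88, 471)] [0.4385 0.2885 1.9694] 0.125
[('scene', 'new1_mid', 0.79, 344)] [ 0.5967 -0.0803  1.6508] 0.111
[('scene', 'new2_mid', 0.63, 347)] [ 0.5949 -0.0073  1.5508] 0.13
lin [-152.6 -369.5    4.6] yaw -0.399 | q6 0.16 psi 0.424
```

>>> arm_command --pt "-22 -55 0" --pt "-45 -110 0" --pt "-68 -165 0" --pt "-90 -220 0" --pt "-113 -275 0" --pt "-136 -330 0" --pt "-152 -369.5 10" --pt "-152 -369.5 40" --yaw '[-0.06,-0.12,-0.18,-0.24,-0.3,-0.36,-0.39,-0.39]' --claw '[54,54,54,54,54,54,54,54]'

```text
clock: 30.1
position: [0.4371, 0.2907, 0.1142]
tool_rot: [-0.001, 0.978, 0.208, 0.003]
contact_force: [-0.0, -0.3, 0.1]
gripper_width: 0.631
```

```bash
python3 - <<'E'
from h import *
s=arm.state();print(s['position'].round(4))
modules(targets=('new3_mid',))
plan([(.4375,.288,.004,1.985-np.pi/2)])
E
```

```text
[0.4371 0.2907 0.1142]
[('top', 'new3_mid', 0.86, 365), ('scene', 'new3_mid', 0.97, 444)] [ 0.4355  0.2881 -1.1044] 0.236
[('scene', 'new3_mid', 0.65, 230)] [ 0.5561  0.1223 -0.7779] 0.443
lin [-1.000e-01 -3.000e-01  1.101e+02] yaw 0.0 | q6 0.17 psi 0.414
```

>>> arm_command --pt "0 0 25" --pt "0 0 50" --pt "0 0 75" --pt "0 0 98" --pt "0 0 110" --pt "0 0 110" --pt "0 0 110" --pt "0 0 110" --yaw '[0,0,0,0,0,0,0,0]' --claw '[54,54,54,54,54,54,30,30]'

```text
clock: 31.3
position: [0.4388, 0.2881, 0.0052]
tool_rot: [-0.0, 0.979, 0.206, 0.003]
contact_force: [-1.2, -1.3, 6.8]
gripper_width: 0.425
```

>>> arm_command --pt "0 0 0" --pt "0 0 0" --pt "0 0 0" --pt "0 0 0" --pt "0 0 0" --pt "0 0 -20" --pt "0 0 -80" --pt "0 0 -140" --yaw '[0,0,0,0,0,0,0,0]' --claw '[30,30,30,30,30,30,30,30]'

```text
clock: 32.3
position: [0.4376, 0.2877, 0.1465]
tool_rot: [0.0, 0.979, 0.206, 0.002]
contact_force: [1.0, 0.3, -1.2]
gripper_width: 0.425
```

```bash
python3 - <<'E'
from h import *
s=arm.state();print(s['position'].round(4),s['contact_force'].round(1),s['gripper_width'])
plan([(.5967,.0665,.15,.026),(.5967,.0665,.03,.026)])
E
```

```text
[0.4376 0.2877 0.1465] [ 1.   0.3 -1.2] 0.4246891440699142
lin [ 56.6 266.5  -3.5] yaw 0.388 | q6 0.08 psi 0.026
lin [  0.   0. 120.] yaw -0.0 | q6 0.08 psi 0.026
```

>>> arm_command --pt "12 55 -4" --pt "24 110 -4" --pt "36 165 -4" --pt "48 220 -4" --pt "56 266 -4" --pt "56.6 266.5 20" --pt "56.6 266.5 60" --pt "56.6 266.5 95" --yaw '[0.08,0.16,0.24,0.32,0.388,0.388,0.388,0.388]' --claw '[30,30,30,30,30,30,30,30]'

```text
clock: 33.3
position: [0.5969, 0.0664, 0.0506]
tool_rot: [-0.0, 1.0, 0.013, 0.002]
contact_force: [0.3, -0.3, -0.8]
gripper_width: 0.424
```

```bash
python3 - <<'E'
from h import *
c=arm.camera('scene')
print(arm.landmark_of('scene','new3_mid'))
s=arm.state();print(s['position'].round(4),s['contact_force'].round(1),s['gripper_width'])
plan([(.5968,.0665,.0200,.026)])
E
```

```text
[{'position': [0.5988, 0.0663, 0.0614], 'score': 0.73}]
[0.5948 0.0665 0.0485] [ 0.1 -0.3 -1.5] 0.42325668545802464
lin [ 2.   0.  28.5] yaw 0.0 | q6 0.08 psi 0.026
```

>>> arm_command --pt "2 0 4" --pt "2 0 9" --pt "2 0 14" --pt "2 0 18" --pt "2 0 21" --pt "2 0 24" --pt "2 0 27" --pt "2 0 28.5" --yaw '[0,0,0,0,0,0,0,0]' --claw '[30,30,30,30,30,30,30,30]'

```text
clock: 34.4
position: [0.5967, 0.0665, 0.0198]
tool_rot: [-0.0, 1.0, 0.013, -0.001]
contact_force: [0.1, -0.4, -1.2]
gripper_width: 0.424
```

>>> arm_command --pt "0 0 1" --pt "0 0 2" --pt "0 0 3" --pt "0 0 3" --pt "0 0 3" --pt "0 0 3" --pt "0 0 3" --pt "0 0 3" --yaw '[0,0,0,0,0,0,0,0]' --claw '[30,30,30,30,30,30,30,30]'

```text
clock: 35.4
position: [0.5968, 0.0665, 0.0173]
tool_rot: [-0.0, 1.0, 0.013, -0.001]
contact_force: [-1.7, -0.2, 5.5]
gripper_width: 0.426
```

>>> arm_command --pt "0 0 0" --pt "0 0 0" --pt "0 0 0" --pt "0 0 0" --pt "0 0 -10" --pt "0 0 -50" --pt "0 0 -100" --pt "0 0 -140" --yaw '[0,0,0,0,0,0,0,0]' --claw '[54,54,54,54,54,54,54,54]'

```text
clock: 36.4
position: [0.5973, 0.0665, 0.1601]
tool_rot: [-0.0, 1.0, 0.013, -0.0]
contact_force: [0.2, 0.9, 0.4]
gripper_width: 0.633
```

```bash
python3 - <<'E'
from h import *
plan([(.465,-.1185,.15,.08),(.465,-.1185,.062,.08)])
E
```

```text
lin [-137.2  181.4   10.1] yaw -0.054 | q6 -0.33 psi 0.08
lin [ 0.  0. 88.] yaw -0.0 | q6 -0.33 psi 0.08
```

>>> arm_command --pt "-18 23 0" --pt "-35 46 0" --pt "-53 69 0" --pt "-70 92 0" --pt "-87 115 0" --pt "-105 138 0" --pt "-122 161 0" --pt "-137 181 0" --yaw '[-0.18,-0.36,-0.54,-0.72,-0.9,-1.08,-1.26,-1.454]' --claw '[50,50,50,50,50,50,50,50]'

```text
clock: 37.4
position: [0.4646, -0.1189, 0.1607]
tool_rot: [-0.0, 0.739, 0.674, 0.0]
contact_force: [0.2, 0.4, 0.6]
gripper_width: 0.587
```

```bash
python3 - <<'E'
from h import *
c=snap('scene','n3')
for n in('bar_handle','bar_hinge','knob_grip'): print(n,[(np.round(d['position'],3).tolist(),round(d['score'],2)) for d in arm.landmark_of('scene',n)])
cv2.imwrite('pics/n3c.png',cv2.resize(cv2.imread('pics/n3.png')[190:320,240:390],None,fx=4,fy=4,interpolation=cv2.INTER_CUBIC))
plan([(.464,-.1185,.15,1.48),(.464,-.1185,.062,1.48)])
E
```

```text
bar_handle [([0.461, -0.119, 0.068], 0.83)]
bar_hinge [([0.426, 0.461, 0.012], 0.7), ([0.607, -0.131, 0.049], 0.6), ([0.594, 0.16, 0.076], 0.47)]
knob_grip [([0.594, 0.157, 0.074], 0.76), ([0.408, -0.38, 0.006], 0.43), ([0.392, 0.04, 0.014], 0.3)]
lin [-0.6 -1.4 10.6] yaw -0.011 | q6 -1.73 psi 1.48
lin [ 0.  0. 88.] yaw -0.0 | q6 -1.73 psi 1.48
```

View pics/n3c.png

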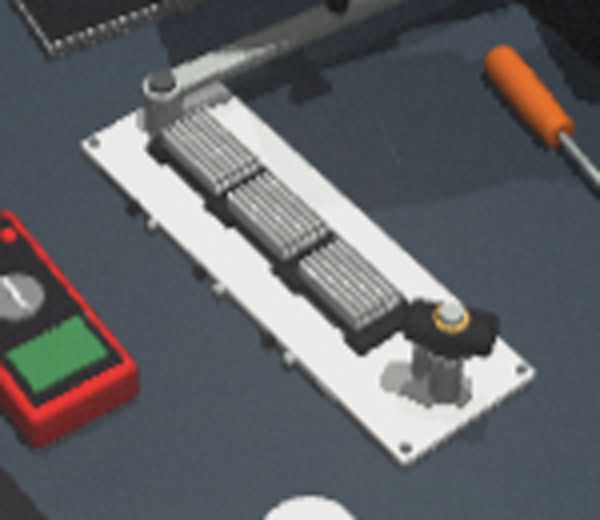

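All three new modules lie flat in their nests (crop 212,148; 278,215; 348,285). The hinge is at (160,90) and the knob at (450,320). Next I grip the handle.

>>> arm_command --pt "0 -1 25" --pt "0 -1 50" --pt "0 -1 75" --pt "0 -1 90" --pt "0 -1 98" --pt "0 -1 98" --pt "0 -1 98" --pt "0 -1 98" --yaw '[0,0,0,0,0,0,0,0]' --claw '[50,50,50,50,50,50,30,20]'

```text
clock: 38.6
position: [0.4648, -0.118, 0.0631]
tool_rot: [0.0, 0.742, 0.67, 0.001]
contact_force: [0.3, 0.3, 0.4]
gripper_width: 0.234
```

>>> arm_command --pt "0 0 0" --pt "0 0 0" --pt "0 0 0" --pt "0 0 0" --pt "0 0 0" --pt "0 0 0" --pt "0 0 0" --pt "0 0 0" --yaw '[0,0,0,0,0,0,0,0]' --claw '[10,10,10,10,10,10,10,10]' --grip_force 25

```text
clock: 39.6
position: [0.4647, -0.1181, 0.0632]
tool_rot: [0.0, 0.742, 0.67, 0.001]
contact_force: [-2.4, 0.5, 5.4]
gripper_width: 0.171
```

```bash
cat >> h.py <<'E'
def arc(angs,H=(.6025,-.131),r=.14,row=1.597,z=None):
    """rows (tool mm, yaw) moving the handle to bar angles angs; psi = bar dir - pi/2"""
    s=arm.state();p=np.array(s['position']);ps=psi_of(s);c_,s_=np.cos(ps),np.sin(ps)
    for a in angs:
        b=row+a;x,y=H[0]+r*np.cos(b),H[1]+r*np.sin(b);t=b-np.pi/2
        d=np.array([x,y])-p[:2];dy=-(t-ps)
        dy=(dy+np.pi/2)%np.pi-np.pi/2
        print(round(a,3),np.round([1e3*(d[0]*c_+d[1]*s_),1e3*(d[0]*s_-d[1]*c_)],1).tolist(),round(dy,3))
E
python3 - <<'E'
from h import *
s=arm.state();print(s['position'].round(4),psi_of(s),s['contact_force'].round(1),s['gripper_width']*85.4)
p=s['position'];v=p[:2]-[.6025,-.131];print(np.hypot(*v),np.arctan2(v[1],v[0])-1.597)
arc(np.arange(1.45,.60,-.1))
E
```

```text
[ 0.4647 -0.1181  0.0632] 1.4686494943175554 [-2.4  0.5  5.4] 14.611424746219322
0.1383576612221744 1.4508998565088795
1.45 [0.1, -1.6] -0.008
1.35 [14.1, -1.0] 0.092
1.25 [27.9, 0.9] 0.192
1.15 [41.5, 4.3] 0.292
1.05 [54.7, 9.0] 0.392
0.95 [67.4, 15.0] 0.492
0.85 [79.3, 22.2] 0.592
0.75 [90.5, 30.6] 0.692
0.65 [100.9, 40.1] 0.792
```

>>> arm_command --pt "14 0 0" --pt "28 2 0" --pt "41.5 5 0" --pt "54.7 9.5 0" --pt "67.4 15.5 0" --pt "79.3 22.5 0" --pt "90.5 31 0" --pt "101 40.5 0" --yaw '[0.09,0.19,0.29,0.39,0.49,0.59,0.69,0.79]' --claw '[10,10,10,10,10,10,10,10]'

```text
clock: 40.6
position: [0.5166, -0.0221, 0.0633]
tool_rot: [0.001, 0.944, 0.331, 0.002]
contact_force: [4.5, -10.1, -3.9]
gripper_width: 0.172
```

```bash
python3 - <<'E'
from h import *
s=arm.state();print(s['position'].round(4),psi_of(s),s['contact_force'].round(1),s['gripper_width']*85.4)
p=s['position'];v=p[:2]-[.6025,-.131];print(np.hypot(*v),np.arctan2(v[1],v[0])-1.597)
arc([.6,.5,.4,.3,.2,.12,.06,0])
E
```

```text
[ 0.5166 -0.0221  0.0633] 0.6751872526318653 [  4.5 -10.1  -3.9] 14.692004629814393
0.13868476173474617 0.6414493315912853
0.6 [5.8, -1.2] 0.049
0.5 [19.7, 0.2] 0.149
0.4 [33.5, 3.0] 0.249
0.3 [46.8, 7.1] 0.349
0.2 [59.7, 12.6] 0.449
0.12 [69.6, 17.8] 0.529
0.06 [76.7, 22.3] 0.589
0 [83.6, 27.1] 0.649
```

>>> arm_command --pt "6 0 0" --pt "19.7 1.2 0" --pt "33.5 4 0" --pt "46.8 8 0" --pt "59.7 13.6 0" --pt "69.6 18.8 0" --pt "74 21.5 0" --pt "77 23.3 0" --yaw '[0.05,0.15,0.25,0.35,0.45,0.53,0.57,0.59]' --claw '[10,10,10,10,10,10,10,10]'

```text
clock: 41.6
position: [0.5906, 0.0068, 0.0633]
tool_rot: [0.001, 0.999, 0.042, 0.001]
contact_force: [-6.4, -9.3, 4.4]
gripper_width: 0.173
```

```bash
python3 - <<'E'
from h import *
s=arm.state();print(s['position'].round(4),psi_of(s),s['contact_force'].round(1),s['gripper_width']*85.4)
p=s['position'];v=p[:2]-[.6025,-.131];print(np.hypot(*v),np.arctan2(v[1],v[0])-1.597)
arc([.03,0,-.015])
E
```

```text
[0.5906 0.0068 0.0633] 0.0841930891554287 [-6.4 -9.3  4.4] 14.783559913254006
0.13827001733775346 0.05962678844060876
0.03 [4.1, -1.7] 0.028
0 [8.3, -1.5] 0.058
-0.015 [10.4, -1.4] 0.073
```

>>> arm_command --pt "2 0.4 0" --pt "4 0.5 0" --pt "6 0.6 0" --pt "7.5 0.6 0" --pt "9 0.6 0" --pt "10 0.6 0" --pt "10 0.6 0" --pt "10 0.6 0" --yaw '[0.01,0.03,0.04,0.05,0.06,0.06,0.06,0.06]' --claw '[10,10,10,10,10,10,10,10]'

```text
clock: 42.6
position: [0.5984, 0.007, 0.0632]
tool_rot: [0.001, 1.0, 0.012, -0.002]
contact_force: [-16.1, 0.3, 13.1]
gripper_width: 0.178
```

```bash
python3 - <<'E'
from h import *
s=arm.state();print(s['position'].round(4),psi_of(s),s['contact_force'].round(1),s['gripper_width']*85.4)
p=s['position'];v=p[:2]-[.6025,-.131];print(np.hypot(*v),np.arctan2(v[1],v[0])-1.597)
E
```

```text
[0.5984 0.007  0.0632] 0.024183931643509283 [-16.1   0.3  13.1] 15.221207250047314
0.13807965863098173 0.003627871737280186
```

>>> arm_command --pt "0 0 0" --pt "0 0 0" --pt "0 0 0" --pt "0 0 0" --pt "0 0 -20" --pt "0 0 -60" --pt "0 0 -90" --pt "0 0 -100" --yaw '[0,0,0,0,0,0,0,0]' --claw '[40,40,40,40,40,40,40,40]'

```text
clock: 43.6
position: [0.5998, 0.0072, 0.1661]
tool_rot: [0.001, 1.0, 0.012, -0.0]
contact_force: [-1.4, 0.1, -0.4]
gripper_width: 0.467
```

>>> arm_command --pt "-50 30 0" --pt "-100 60 0" --pt "-150 90 0" --pt "-200 120 0" --pt "-200 130 0" --pt "-200 130 0" --pt "-200 130 0" --pt "-200 130 0" --yaw '[0,0,0,0,0,0,0,0]' --claw '[50,50,50,50,50,50,50,50]'

```text
clock: 44.6
position: [0.4035, -0.127, 0.1663]
tool_rot: [0.001, 1.0, 0.013, -0.0]
contact_force: [-0.3, -0.5, -1.0]
gripper_width: 0.587
```

```bash
python3 - <<'E'
from h import *
for cam in('top','scene'):
    c=snap(cam,'b1'+cam)
    for n in('bar_handle','knob_grip'): print(n,[(np.round(d['position'],3).tolist(),round(d['score'],2)) for d in arm.landmark_of(cam,n)])
    R=arm.silhouettes(cam,'knob_grip')
    if R: print('knob',cam,fitbox([(c,R[0]['region'].astype(np.float32))],.595,.158,L=.056,W=.026,z0=.066,z1=.086))
a=cv2.resize(cv2.imread('pics/b1top.png')[225:285,240:410],None,fx=4.6,fy=4.6,interpolation=cv2.INTER_CUBIC)
b=cv2.resize(cv2.imread('pics/b1scene.png')[200:310,255:385],None,fx=2.9,fy=2.9,interpolation=cv2.INTER_CUBIC)
o=np.zeros((a.shape[0]+b.shape[0],a.shape[1],3),np.uint8);o[:a.shape[0]]=a;o[a.shape[0]:,:b.shape[1]]=b
cv2.imwrite('pics/b1.png',o);print(o.shape)
E
```

```text
bar_handle [([0.594, 0.013, 0.069], 0.91), ([0.412, -0.375, 0.005], 0.43), ([0.561, 0.471, 0.051], 0.18)]
knob_grip [([0.594, 0.16, 0.076], 0.86)]
knob top (array([0.59464975, 0.15920755, 2.17506424]), np.float64(0.30473774671554565))
bar_handle [([0.6, 0.007, 0.067], 0.69)]
knob_grip [([0.592, 0.155, 0.076], 0.71), ([0.545, -0.325, 0.018], 0.63)]
knob scene (array([0.595, 0.158, 0.   ]), np.float64(1.0))
(595, 782, 3)
```

View pics/b1.png

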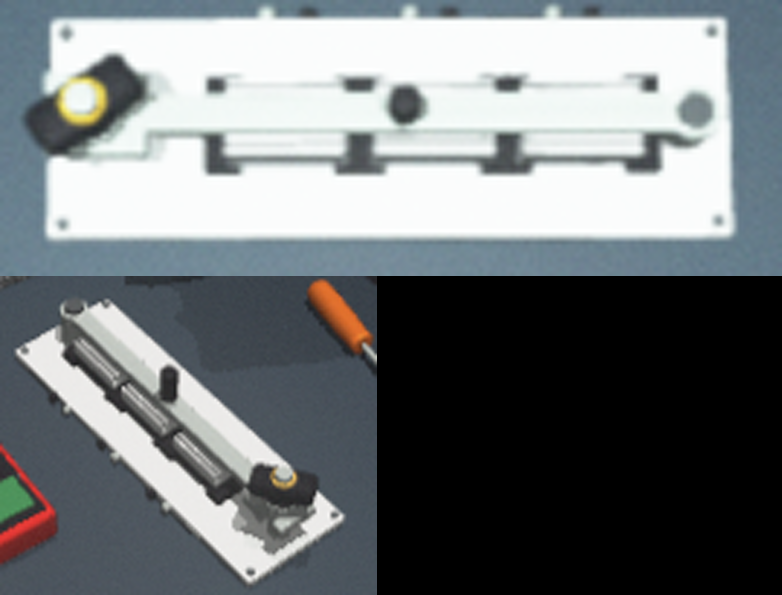

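The bar lies along the row over all three modules (top crop 150→695, row 113), with its hook round the stud under the knob. The wing axis runs from (45,130) to (125,75), about 2.17 rad in the world, so the knob joint is about 1.0.

```bash
python3 - <<'E'
from h import *
plan([(.594,.158,.14,.604),(.594,.158,.062,.604)])
E
```

```text
lin [ 197.9 -280.8   26.5] yaw -0.58 | q6 -0.34 psi 0.604
lin [ 0.  0. 78.] yaw -0.0 | q6 -0.34 psi 0.604
```

>>> arm_command --pt "33 -47 0" --pt "66 -94 0" --pt "99 -141 0" --pt "132 -188 0" --pt "165 -235 0" --pt "198 -281 10" --pt "198 -281 20" --pt "198 -281 26" --yaw '[-0.1,-0.2,-0.3,-0.4,-0.5,-0.58,-0.58,-0.58]' --claw '[50,50,50,50,50,50,50,50]'

```text
clock: 46.0
position: [0.5934, 0.1578, 0.1387]
tool_rot: [0.001, 0.955, 0.297, -0.001]
contact_force: [-1.0, -0.9, 0.1]
gripper_width: 0.584
```

```bash
python3 - <<'E'
from h import *
arm.camera('scene');plan([(.594,.158,.062,.604)])
E
```

```text
lin [ 1.2 -0.1 76.3] yaw -0.001 | q6 -0.34 psi 0.604
```

>>> arm_command --pt "1 0 20" --pt "1 0 40" --pt "1 0 60" --pt "1 0 72" --pt "1 0 76" --pt "1 0 76" --pt "1 0 76" --pt "1 0 76" --yaw '[0,0,0,0,0,0,0,0]' --claw '[50,50,50,50,50,45,35,30]'

```text
clock: 47.05
position: [0.5946, 0.158, 0.0631]
tool_rot: [0.001, 0.955, 0.297, -0.0]
contact_force: [3.2, 3.0, 0.8]
gripper_width: 0.353
```

>>> arm_command --pt "0 0 0" --pt "0 0 0" --pt "0 0 0" --pt "0 0 0" --pt "0 0 0" --pt "0 0 0" --pt "0 0 0" --pt "0 0 0" --yaw '[0,0,0,0,0,0,0,0]' --claw '[20,20,20,20,20,20,20,20]' --grip_force 20

```text
clock: 48.05
position: [0.5947, 0.1581, 0.0632]
tool_rot: [0.001, 0.955, 0.297, -0.0]
contact_force: [1.3, 1.9, 0.5]
gripper_width: 0.338
```

```bash
python3 - <<'E'
from h import *
s=arm.state();print(s['position'].round(4),psi_of(s),s['contact_force'].round(1),s['ft_torque'].round(2),s['gripper_width']*85.4,s['joint_pos'].round(2))
E
```

```text
[0.5947 0.1581 0.0632] 0.6032635818318725 [1.3 1.9 0.5] [ 0.32 -0.32  0.01] 28.899202129031927 [ 0.19  0.67  1.59 -0.    0.88 -0.42]
```

>>> arm_command --pt "0 0 0" --pt "0 0 0" --pt "0 0 0" --pt "0 0 0" --pt "0 0 0" --pt "0 0 0" --pt "0 0 0" --pt "0 0 0" --yaw '[0,0,0,0,0,0,0,0]' --claw '[15,15,15,15,15,15,15,15]' --grip_force 40

```text
clock: 49.05
position: [0.5947, 0.1581, 0.0632]
tool_rot: [0.001, 0.955, 0.297, -0.0]
contact_force: [1.4, 1.6, 2.3]
gripper_width: 0.322
```

```bash
python3 - <<'E'
from h import *
s=arm.state();print(s['position'].round(4),psi_of(s),s['contact_force'].round(1),s['ft_torque'].round(2),s['gripper_width']*85.4)
for cam in ('scene','top'):
  snap(cam,'k1'+cam)
cv2.imwrite('pics/k1c.png',cv2.resize(cv2.imread('pics/k1scene.png')[225:315,300:390],None,fx=5,fy=5,interpolation=cv2.INTER_CUBIC))
E
```

```text
[0.5947 0.1581 0.0632] 0.6032324988613048 [1.4 1.6 2.3] [ 0.31 -0.21  0.05] 27.460728026494728
```

View pics/k1c.png

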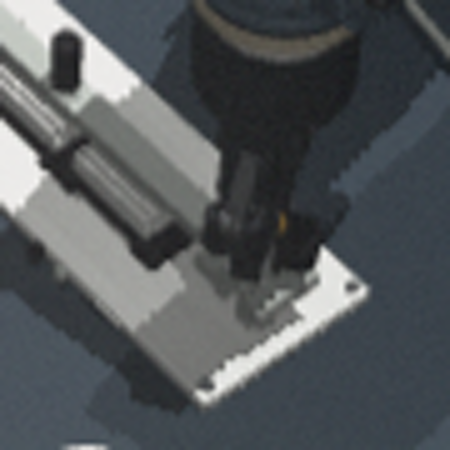

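The picture shows the fingers straddling the wings at (265,225), with the bar shut. Next I turn the knob back.

>>> arm_command --pt "0 0 0" --pt "0 0 0" --pt "0 0 -0.3" --pt "0 0 -0.5" --pt "0 0 -0.7" --pt "0 0 -0.9" --pt "0 0 -1" --pt "0 0 -1" --yaw '[-0.1,-0.25,-0.4,-0.55,-0.7,-0.85,-1.0,-1.15]' --claw '[15,15,15,15,15,15,15,15]'

```text
clock: 50.15
position: [0.5955, 0.1598, 0.0644]
tool_rot: [0.001, 0.638, 0.77, 0.001]
contact_force: [5.6, 14.1, -1.3]
gripper_width: 0.318
```

```bash
python3 - <<'E'
from h import *
s=arm.state();print(s['position'].round(4),1.597-psi_of(s),s['contact_force'].round(1),s['ft_torque'].round(2),s['gripper_width']*85.4)
E
```

```text
[0.5955 0.1598 0.0644] -0.16082847989266846 [ 5.6 14.1 -1.3] [ 2.48 -0.84  0.  ] 27.14370647177482
```

>>> arm_command --pt "1.2 0.7 0" --pt "1.2 0.7 0" --pt "1.2 0.7 0" --pt "1.2 0.7 0" --pt "1.2 0.7 0" --pt "1.2 0.7 0" --pt "1.2 0.7 0" --pt "1.2 0.7 0" --yaw '[-0.1,-0.25,-0.4,-0.46,-0.46,-0.46,-0.46,-0.46]' --claw '[15,15,15,15,15,15,15,15]'

```text
clock: 51.15
position: [0.5953, 0.161, 0.0641]
tool_rot: [0.0, 0.446, 0.895, 0.0]
contact_force: [-4.1, 1.3, -2.0]
gripper_width: 0.325
```

```bash
python3 - <<'E'
from h import *
s=arm.state();print(s['position'].round(4),1.597-psi_of(s),s['contact_force'].round(1),s['ft_torque'].round(2),s['gripper_width']*85.4)
E
```

```text
[0.5953 0.161  0.0641] -0.6204207609862618 [-4.1  1.3 -2. ] [ 0.24  0.8  -0.03] 27.765267059136118
```

>>> arm_command --pt "0 0 0" --pt "0 0 0" --pt "0 0 0" --pt "0 0 0" --pt "0 0 0" --pt "0 0 0" --pt "0 0 0" --pt "0 0 0" --yaw '[0,0,0,0,0,0,0,0]' --claw '[45,45,45,45,45,45,45,45]'

```text
clock: 52.15
position: [0.5953, 0.161, 0.0641]
tool_rot: [0.0, 0.446, 0.895, 0.0]
contact_force: [0.6, 0.5, -0.1]
gripper_width: 0.523
```

>>> arm_command --pt "0 0 -30" --pt "0 0 -70" --pt "-50 0 -90" --pt "-110 0 -90" --pt "-160 0 -90" --pt "-160 0 -90" --pt "-160 0 -90" --pt "-160 0 -90" --yaw '[0,0,0,0,0,0,0,0]' --claw '[50,50,50,50,50,50,50,50]'

```text
clock: 53.15
position: [0.6911, 0.0344, 0.1543]
tool_rot: [0.0, 0.445, 0.895, 0.0]
contact_force: [0.2, 0.1, -0.5]
gripper_width: 0.584
```

```bash
python3 - <<'E'
from h import *
for cam in('top','scene'):
    c=snap(cam,'k2'+cam)
    for n in('knob_grip',): print(n,[(np.round(d['position'],3).tolist(),round(d['score'],2)) for d in arm.landmark_of(cam,n)])
    R=arm.silhouettes(cam,'knob_grip')
    for zz in(.066,.061):
      if R: print('knob',cam,zz,fitbox([(c,R[0]['region'].astype(np.float32))],.595,.159,L=.056,W=.026,z0=zz,z1=zz+.02))
def st(a,b,r,f):
    return np.vstack([cv2.resize(cv2.imread(p)[r[0]:r[1],r[2]:r[3]],None,fx=f,fy=f,interpolation=cv2.INTER_CUBIC) for p in(a,b)])
A=st('pics/b1top.png','pics/k2top.png',(225,275,240,300),6);B=st('pics/b1scene.png','pics/k2scene.png',(245,295,320,380),6)
cv2.imwrite('pics/k2.png',np.hstack([A,B]))
E
```

```text
knob_grip []
knob top 0.066 (array([0.60770813, 0.1701296 , 0.57397111]), np.float64(0.556631326675415))
knob top 0.061 (array([0.60884553, 0.17110992, 0.59396648]), np.float64(0.5544098615646362))
knob_grip [([0.596, 0.157, 0.073], 0.73)]
knob scene 0.066 (array([0.59452899, 0.16235408, 0.74333484]), np.float64(0.36739885807037354))
knob scene 0.061 (array([0.58986279, 0.15811451, 0.71440928]), np.float64(0.36471134424209595))
```

View pics/k2.png

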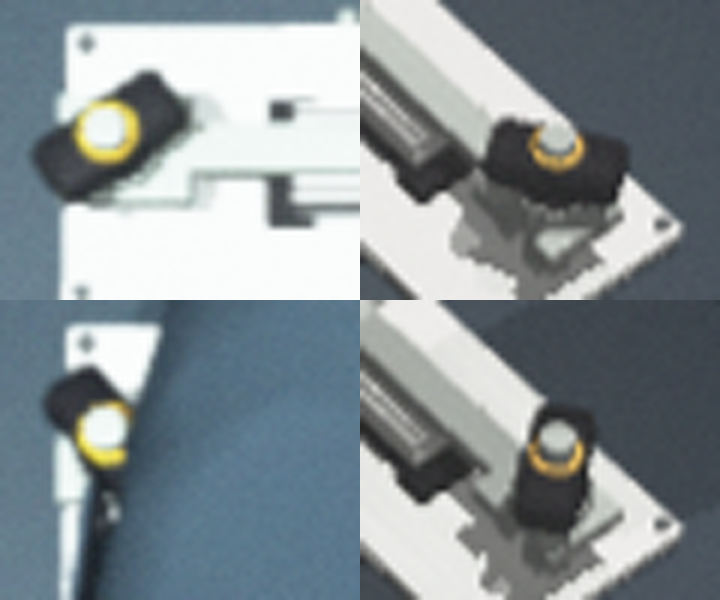

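Top row is before, bottom row after. The wings have turned counter-clockwise to about the mirrored diagonal, and the yellow ring sits lower against the stud top (ring bottom about 170 before, 178 after). I measure that drop.

```bash
python3 - <<'E'
from h import *
c=arm.camera('scene')
for z in(.086,.0805): print(z,proj(c,[.595,.160,z]).round(2))
for n in('scene0','n3','b1scene','k2scene'):
    g=cv2.cvtColor(cv2.imread(f'pics/{n}.png'),cv2.COLOR_BGR2HSV).astype(int)[255:285,335:365]
    w=((g[...,0]>12)&(g[...,0]<35)&(g[...,1]>90)&(g[...,2]>80)); v,u=np.nonzero(w); 
    print(n,w.sum(),u.mean().round(2)+335,v.mean().round(2)+255,v.max()+255)
E
```

```text
0.086 [351.37 269.7 ]
0.0805 [351.25 271.12]
scene0 28 352.21 270.46 273
n3 29 352.1 270.31 273
b1scene 29 352.1 270.31 273
k2scene 27 352.11 271.44 274
```

```bash
python3 - <<'E'
from h import *
plan([(.5955,.1605,.14,2.217),(.5955,.1605,.0595,2.217)])
E
```

```text
lin [ 1.592e+02 -1.000e-01  1.430e+01] yaw 0.001 | q6 -1.95 psi 2.217
lin [ 0.   0.  80.5] yaw -0.0 | q6 -1.95 psi 2.217
```

>>> arm_command --pt "50 0 0" --pt "100 0 0" --pt "145 0 0" --pt "159 0 0" --pt "159 0 14" --pt "159 0 30" --pt "159 0 50" --pt "159 0 60" --yaw '[0,0,0,0,0,0,0,0]' --claw '[50,50,50,50,50,50,50,50]'

```text
clock: 54.5
position: [0.5956, 0.1593, 0.0919]
tool_rot: [-0.0, 0.446, 0.895, -0.0]
contact_force: [0.6, -0.2, 0.5]
gripper_width: 0.588
```

```bash
python3 - <<'E'
from h import *
arm.camera('scene');plan([(.5955,.1605,.0595,2.217)])
E
```

```text
lin [ 0.7  0.9 31.8] yaw -0.0 | q6 -1.95 psi 2.217
```

>>> arm_command --pt "0.7 0.9 10" --pt "0.7 0.9 22" --pt "0.7 0.9 31" --pt "0.7 0.9 31.8" --pt "0.7 0.9 31.8" --pt "0.7 0.9 31.8" --pt "0.7 0.9 31.8" --pt "0.7 0.9 31.8" --yaw '[0,0,0,0,0,0,0,0]' --claw '[50,50,50,50,15,15,15,15]' --grip_force 40

```text
clock: 55.55
position: [0.5953, 0.1609, 0.0599]
tool_rot: [-0.001, 0.446, 0.895, -0.0]
contact_force: [-2.7, 4.5, 3.0]
gripper_width: 0.314
```

```bash
python3 - <<'E'
from h import *
s=arm.state();print(s['position'].round(4),1.597-psi_of(s),s['contact_force'].round(1),s['ft_torque'].round(2),s['gripper_width']*85.4,s['joint_pos'][5])
E
```

```text
[0.5953 0.1609 0.0599] -0.6196847307664468 [-2.7  4.5  3. ] [ 0.77  0.52 -0.02] 26.85734817660923 -2.0288616425728643
```

>>> arm_command --pt "0 0 0.1" --pt "0 0 0.2" --pt "0 0 0.3" --pt "0 0 0.5" --pt "0 0 0.7" --pt "0 0 0.8" --pt "0 0 1.0" --pt "0 0 1.1" --yaw '[0.15,0.3,0.45,0.6,0.75,0.9,1.05,1.2]' --claw '[15,15,15,15,15,15,15,15]'

```text
clock: 56.55
position: [0.5953, 0.159, 0.0593]
tool_rot: [0.001, 0.875, 0.485, -0.002]
contact_force: [-3.9, -12.9, 7.9]
gripper_width: 0.29
```

>>> arm_command --pt "0 0 0.1" --pt "0 0 0.3" --pt "0 0 0.4" --pt "0 0 0.6" --pt "0 0 0.7" --pt "0 0 0.8" --pt "0 0 1.0" --pt "0 0 1.1" --yaw '[0.15,0.3,0.45,0.6,0.75,0.9,1.05,1.2]' --claw '[15,15,15,15,15,15,15,15]'

```text
clock: 57.55
position: [0.5933, 0.1579, 0.0581]
tool_rot: [0.003, 0.995, -0.096, -0.004]
contact_force: [-12.6, -5.5, 8.3]
gripper_width: 0.292
```

```bash
python3 - <<'E'
from h import *
s=arm.state();print(s['position'].round(4),1.597-psi_of(s),s['contact_force'].round(1),s['ft_torque'].round(2),s['gripper_width']*85.4,s['joint_pos'][5])
E
```

```text
[0.5933 0.1579 0.0581] 1.7891746175330807 [-12.6  -5.5   8.3] [-0.73  2.03  0.06] 24.9206237323317 0.38070761540622466
```

>>> arm_command --pt "0 0 0" --pt "0 0 0" --pt "0 -1.8 0" --pt "0 -1.8 0" --pt "0 -1.8 0" --pt "0 -1.8 0" --pt "0 -1.8 0" --pt "0 -1.8 0" --yaw '[0,0,0,0,0,0,0,0]' --claw '[34,34,34,34,15,15,15,15]'

```text
clock: 58.55
position: [0.5937, 0.1598, 0.0585]
tool_rot: [0.003, 0.995, -0.096, -0.003]
contact_force: [-2.4, -0.2, 6.1]
gripper_width: 0.292
```

```bash
python3 - <<'E'
from h import *
s=arm.state();print(s['position'].round(4),1.597-psi_of(s),s['contact_force'].round(1),s['ft_torque'].round(2),s['gripper_width']*85.4,s['joint_pos'][5])
E
```

```text
[0.5937 0.1598 0.0585] 1.7889592623933355 [-2.4 -0.2  6.1] [-0.05  0.3   0.  ] 24.961311536181437 0.38323661853328145
```

>>> arm_command --pt "0 0 0.2" --pt "0 0 0.4" --pt "0 0 0.5" --pt "0 0 0.7" --pt "0 0 0.8" --pt "0 0 1.0" --pt "0 0 1.1" --pt "0 0 1.2" --yaw '[0.15,0.3,0.45,0.6,0.75,0.9,1.05,1.15]' --claw '[15,15,15,15,15,15,15,15]'

```text
clock: 59.55
position: [0.5936, 0.1598, 0.0576]
tool_rot: [0.004, 0.782, -0.623, -0.001]
contact_force: [-1.9, 0.3, 3.8]
gripper_width: 0.294
```

>>> arm_command --pt "0 0 0.2" --pt "0 0 0.4" --pt "0 0 0.5" --pt "0 0 0.7" --pt "0 0 0.8" --pt "0 0 1.0" --pt "0 0 1.1" --pt "0 0 1.1" --yaw '[0.15,0.3,0.45,0.6,0.75,0.9,1.05,1.05]' --claw '[15,15,15,15,15,15,15,15]'

```text
clock: 60.55
position: [0.5935, 0.1598, 0.0567]
tool_rot: [-0.004, -0.365, 0.931, -0.001]
contact_force: [-2.2, -0.9, 3.8]
gripper_width: 0.295
```

```bash
python3 - <<'E'
from h import *
s=arm.state();print(s['position'].round(4),1.597-psi_of(s),s['contact_force'].round(1),s['ft_torque'].round(2),s['gripper_width']*85.4,s['joint_pos'][5])
E
```

```text
[0.5935 0.1598 0.0567] -2.2917341392429154 [-2.2 -0.9  3.8] [ 0.07  0.36 -0.07] 25.15731257026285 2.585860959014296
```

>>> arm_command --pt "0 0 0" --pt "0 0 0" --pt "0 0 0" --pt "0 0 -15" --pt "0 0 -35" --pt "0 0 -45" --pt "0 0 -45" --pt "0 0 -45" --yaw '[0,0,0,0,0,-0.17,-0.34,-0.5]' --claw '[45,45,45,45,45,45,45,45]'

```text
clock: 61.55
position: [0.5944, 0.1602, 0.1036]
tool_rot: [-0.004, -0.586, 0.81, -0.0]
contact_force: [0.3, 0.3, -0.3]
gripper_width: 0.53
```

>>> arm_command --pt "0 0 0" --pt "0 0 0" --pt "0 0 0" --pt "0 0 0" --pt "0 0 0" --pt "0 0 0" --pt "0 0 0" --pt "0 0 0" --yaw '[-0.17,-0.34,-0.51,-0.68,-0.85,-1.02,-1.19,-1.36]' --claw '[45,45,45,45,45,45,45,45]'

```text
clock: 62.55
position: [0.5949, 0.1603, 0.1053]
tool_rot: [0.002, 0.966, -0.259, -0.001]
contact_force: [0.6, 0.2, 1.5]
gripper_width: 0.528
```

>>> arm_command --pt "0 0 0" --pt "0 0 0" --pt "0 0 0" --pt "0 0 0" --pt "0 0 0" --pt "0 0 0" --pt "0 0 0" --pt "0 0 0" --yaw '[-0.17,-0.34,-0.51,-0.68,-0.85,-1.02,-1.19,-1.26]' --claw '[45,45,45,45,45,45,45,45]'

```text
clock: 63.55
position: [0.5954, 0.1604, 0.107]
tool_rot: [0.001, 0.932, 0.362, -0.002]
contact_force: [-0.2, 0.7, 0.7]
gripper_width: 0.527
```

```bash
python3 - <<'E'
from h import *
s=arm.state();print(s['position'].round(4),1.597-psi_of(s),s['contact_force'].round(1),s['joint_pos'][5])
plan([(.5936,.1598,.0572,1.597-3.991)])
E
```

```text
[0.5954 0.1604 0.107 ] 0.8561265779723226 [-0.2  0.7  0.7] -0.5495974080118173
lin [-1.7 -0.8 49.8] yaw -0.007 | q6 -0.48 psi 0.748
```

>>> arm_command --pt "-1.7 -0.8 15" --pt "-1.7 -0.8 32" --pt "-1.7 -0.8 46" --pt "-1.7 -0.8 50" --pt "-1.7 -0.8 50" --pt "-1.7 -0.8 50" --pt "-1.7 -0.8 50" --pt "-1.7 -0.8 50" --yaw '[-0.007,-0.007,-0.007,-0.007,-0.007,-0.007,-0.007,-0.007]' --claw '[45,45,45,45,45,15,15,15]'

```text
clock: 64.55
position: [0.5937, 0.1596, 0.0574]
tool_rot: [0.001, 0.931, 0.365, -0.001]
contact_force: [-0.2, -0.5, 1.8]
gripper_width: 0.291
```

>>> arm_command --pt "0 0 0" --pt "0 0 0.1" --pt "0 0 0.2" --pt "0 0 0.3" --pt "0 0 0.4" --pt "0 0 0.6" --pt "0 0 0.8" --pt "0 0 0.9" --yaw '[0,0,0.15,0.3,0.45,0.6,0.75,0.9]' --claw '[15,15,15,15,15,15,15,15]'

```text
clock: 65.55
position: [0.5936, 0.1596, 0.057]
tool_rot: [0.002, 0.997, -0.078, -0.001]
contact_force: [-3.6, -1.1, 7.0]
gripper_width: 0.292
```

```bash
python3 - <<'E'
from h import *
s=arm.state();print(s['position'].round(4),1.597-psi_of(s)+np.pi,s['contact_force'].round(1),s['ft_torque'].round(2),s['gripper_width']*85.4,s['joint_pos'][5])
E
```

```text
[0.5936 0.1596 0.057 ] 4.895741846885713 [-3.6 -1.1  7. ] [-0.16  0.57  0.01] 24.965674183465914 0.348275501839515
```

>>> arm_command --pt "0 0 0.1" --pt "0 0 0.1" --pt "0 0 0.2" --pt "0 0 0.3" --pt "0 0 0.3" --pt "0 0 0.3" --pt "0 0 0.3" --pt "0 0 0.3" --yaw '[0.08,0.16,0.24,0.32,0.4,0.48,0.55,0.55]' --claw '[15,15,15,15,15,15,15,15]' --grip_force 60

```text
clock: 66.55
position: [0.5934, 0.1596, 0.057]
tool_rot: [0.002, 0.938, -0.347, -0.0]
contact_force: [-2.5, -0.9, 6.4]
gripper_width: 0.29
```

```bash
python3 - <<'E'
from h import *
s=arm.state();print(s['position'].round(4),1.597-psi_of(s)+np.pi,s['contact_force'].round(1),s['ft_torque'].round(2),s['gripper_width']*85.4,s['joint_pos'][5])
E
```

```text
[0.5934 0.1596 0.057 ] 5.446714766800703 [-2.5 -0.9  6.4] [-0.05  0.54 -0.05] 24.749941406425915 0.8992654917708313
```

>>> arm_command --pt "0 0 0.2" --pt "0 0 0.3" --pt "0 0 0.4" --pt "0 0 0.4" --pt "0 0 0.4" --pt "0 0 0.4" --pt "0 0 0.4" --pt "0 0 0.4" --yaw '[0.05,0.1,0.15,0.2,0.25,0.3,0.3,0.3]' --claw '[15,15,15,15,15,15,15,15]'

```text
clock: 67.55
position: [0.5934, 0.1597, 0.057]
tool_rot: [0.002, 0.876, -0.483, -0.0]
contact_force: [-1.6, -0.9, 5.9]
gripper_width: 0.29
```

```bash
python3 - <<'E'
from h import *
s=arm.state();print(s['position'].round(4),1.597-psi_of(s)+np.pi,s['contact_force'].round(1),s['ft_torque'].round(2),s['gripper_width']*85.4,s['joint_pos'][5])
E
```

```text
[0.5934 0.1597 0.057 ] 5.746795803837385 [-1.6 -0.9  5.9] [-0.02  0.45  0.02] 24.797124844939525 1.1993408741087244
```

>>> arm_command --pt "0 0 0" --pt "0 0 0" --pt "0 0 0" --pt "0 0 0" --pt "0 0 -10" --pt "0 0 -40" --pt "0 0 -70" --pt "0 0 -90" --yaw '[0,0,0,0,0,0,0,0]' --claw '[45,45,45,45,45,45,45,45]'

```text
clock: 68.55
position: [0.5941, 0.1601, 0.1493]
tool_rot: [0.001, 0.876, -0.483, 0.001]
contact_force: [0.1, 0.1, 0.4]
gripper_width: 0.528
```

```bash
python3 - <<'E'
from h import *
s=arm.state();print('psi',psi_of(s),s['ft_torque'].round(3));plan([(.45,.0,.15,psi_of(s))])
E
```

```text
psi -1.00816292863973 [ 0.007 -0.02  -0.016]
lin [ 58.6 207.3  -0.7] yaw -0.0 | q6 1.01 psi -1.008
```

>>> arm_command --pt "15 50 0" --pt "30 105 0" --pt "45 160 0" --pt "58 207 0" --pt "58 207 0" --pt "58 207 0" --pt "58 207 0" --pt "58 207 0" --yaw '[0,0,0,0,0,0,0,0]' --claw '[45,45,45,45,45,45,45,45]'

```text
clock: 69.55
position: [0.4503, 0.0012, 0.1498]
tool_rot: [0.001, 0.876, -0.483, 0.001]
contact_force: [-0.2, -0.2, 0.2]
gripper_width: 0.526
```

```bash
python3 - <<'E'
from h import *
for cam in('top','scene'):
    c=snap(cam,'k3'+cam)
    print([(np.round(d['position'],3).tolist(),round(d['score'],2)) for d in arm.landmark_of(cam,'knob_grip')])
    R=arm.silhouettes(cam,'knob_grip')
    if R: print('knob',cam,fitbox([(c,R[0]['region'].astype(np.float32))],.595,.159,L=.056,W=.026,z0=.056,z1=.076))
for n in('b1scene','k2scene','k3scene'):
    g=cv2.cvtColor(cv2.imread(f'pics/{n}.png'),cv2.COLOR_BGR2HSV).astype(int)[255:285,335:365]
    w=((g[...,0]>12)&(g[...,0]<35)&(g[...,1]>90)&(g[...,2]>80)); v,u=np.nonzero(w)
    print(n,w.sum(),u.mean().round(2)+335,v.mean().round(2)+255,v.max()+255)
f=lambda p,r:cv2.resize(cv2.imread(p)[r[0]:r[1],r[2]:r[3]],None,fx=6,fy=6,interpolation=cv2.INTER_CUBIC)
cv2.imwrite('pics/k3.png',np.hstack([f('pics/k3top.png',(225,285,240,300)),f('pics/k3scene.png',(240,300,320,380))]))
E
```

```text
[([0.596, 0.162, 0.068], 0.79), ([0.734, -0.318, 0.019], 0.61), ([0.597, -0.13, 0.05], 0.33)]
knob top (array([0.59543722, 0.15960791, 0.61027769]), np.float64(0.23669391870498657))
[([0.594, 0.161, 0.071], 0.69)]
knob scene (array([0.5901419 , 0.15853991, 0.57813825]), np.float64(0.3407030701637268))
b1scene 29 352.1 270.31 273
k2scene 27 352.11 271.44 274
k3scene 23 352.17 272.96 275
```

View pics/k3.png

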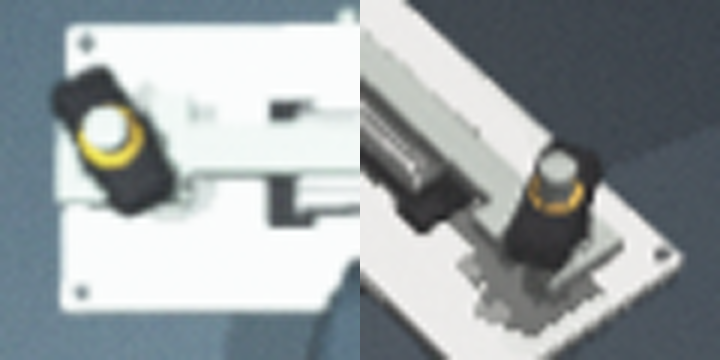

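Compared with the last picture, the ring has sunk another 1.5 px (about 5.9 mm), and the stud top now stands well clear of it. The wings at (115,140) lie at 0.60 rad, so the knob joint is about 5.7 and the knob is down on the bar. One last look at the whole bench:

View pics/k3top.png

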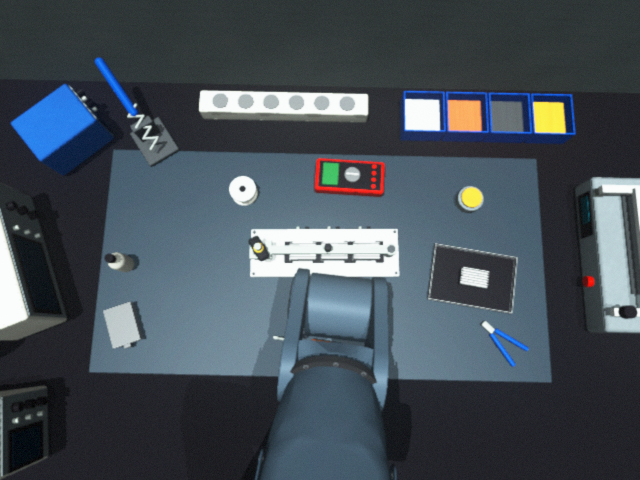

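The tested module lies in the tray (475,277), the bar is shut (250→390, row 248), the left of the bench is cleared of modules, and the visible other items are where they started. I hand the job in.

```bash
python3 -c "
from workcell import arm
print(arm.close_job())"
```

```text
the job is handed in; nothing more can be done
None
```

The changeover is done and handed in at about 70 s of the 210 s allowed.

- **Modules:** The one tested module, from nest 2, lies upright in the tray. The three waiting modules are in nests 1, 2 and 3. The picture showed them flat and level, and I felt each touch the floor at 5 to 8 N.
- **One miss on the way:** My first try at nest 2 landed on its stops at about 60 N. I moved it over 3 mm and it went in.
- **Bar:** I swung it shut until it stopped at about 16 N, measured at about 0.00 rad. The click itself I could only infer from that angle and force.
- **Knob:** I turned it back to about -0.6 and let it go; the picture showed it about 4.4 mm below its starting height. Then I screwed it forward to about 5.7 (vision and wrist angle agree). It sank a further 5.9 mm or so, which puts it about 0 mm above the bar.
- **Didn't fit:** The wrist torque stayed near zero at the end, so I felt no firm stop. That the knob is tight rests on its angle and height.
- **Other items:** The others are where they started in the last top view. The arm covered most of the screwdriver there, so I could not check it; I never touched it knowingly.

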